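# Set the stop collar to the thick fork gauge

### The job

Set the height of the knurled stop collar with the thicker of the two fork gauges: lay that gauge flat on the stand's foot with its fork pushed fully home round the threaded rod, under the collar, and let go of it. Then spin the collar down by hand until it just nips the gauge, a light but definite hold of around 10 N (never more than 35 N), leave the gauge there and do not disturb the other things.

Things in the scene. Friction and masses are not known exactly. Their poses are not given: they have to be found in the camera images.
- stand: heavy fixed stop stand: round dark steel foot 120 mm across and 14 mm thick, with an upright threaded rod 20 mm across in its middle, rod top 94 mm above the table. Origin: centre of the foot's underside (on the table), z up along the rod
- foot_top (a point): point on the rod axis at the upper face of the foot (14 mm above the table)
- collar_underside (a point): centre of the underside of the knurled steel collar on the rod: a cylinder 46 mm across and 24 mm tall (its top is 24 mm above this point). It is a nut on a coarse thread: one full turn clockwise seen from above lowers it 30 mm. Turning it freely takes about 0.10 N m; it stays where it is left. Once it bears on something, each 10 N of axial force adds about 0.05 N m
- collar (a joint): turn of the collar in rad, growing clockwise seen from above (downwards); the underside is 47 mm above the foot's upper face at 0 and 4.775 mm lower per rad. It starts between 0 and 1.5 and can go from -0.4 to 6.2. The contact is stiff: about 10 N per 0.06 rad of further turn
- gauge_thick: thicker fork gauge, about 220 g: U block 46 wide (y), its clamped top plate set beforehand so that it is 30 to 33 mm thick (z; not known more exactly: feel for it), x = -22 to 25 mm, slot 23 wide open to -x, slot's back wall at x = 13; stem (14 wide, 12 high) along +x to an upright tab. Origin: on the underside, where the rod axis stands when home (within 3 mm). Fits from any side
- gauge_thick_tab (a point): middle of the top of the thick gauge's tab, the part to grip (across y): x = 74, z = 45 mm in the gauge's frame; the tab is 20 mm long in x, 12 mm thick in y, 45 mm tall from the underside
- gauge_thin: the other fork gauge: same outline, slot and tab, but its fork block is only 18 mm thick; not needed. Origin and axes as for the thick one
- vblock: dark steel V-block, 60 x 70 x 54 mm, origin centre of underside; bystander
- jack: small turned steel screw jack, 34 mm across, 44 mm tall, origin centre of underside; bystander
- carton: plain cardboard box 60 x 90 x 50 mm, origin centre of underside; bystander
- bottle: white bottle, 68 mm across, 190 mm tall, origin centre of underside; bystander
- can: grey can, 56 mm across, 150 mm tall, origin centre of underside; bystander
Mind the look-alikes: they are no part of the job. What is shaped like the gauge_thick but pink or turquoise is not meant.

How it is judged (in metres and radians):
On the way:
1. the thick gauge lies flat on the foot, fork home round the rod, let go, the collar not yet on it (horizontal distance between gauge_thick and foot_top below 0.006 m and z of gauge_thick in the frame of foot_top below 0.0025 m and angle between gauge_thick's own z axis and vertical below 0.05 rad and contact force between collar and gauge_thick below 0.5 N and contact force between the fingers and gauge_thick below 0.1 N), for 0.2 s.
At the end, for the whole second after the job is handed in: the thick gauge lies flat on the foot (underside within 2.5 mm, tilt under 0.05 rad) with its fork home round the rod (origin within 6 mm of the rod axis), the collar bears on it with 2 to 25 N, and all is at rest (horizontal distance between gauge_thick and foot_top below 0.006 m and z of gauge_thick in the frame of foot_top below 0.0025 m and angle between gauge_thick's own z axis and vertical below 0.05 rad and contact force between collar and gauge_thick between 2 and 25 N and velocity of joint collar between -0.05 and 0.05 rad/s and linear speed of gauge_thick below 0.01 m/s); the robot touches nothing.
It fails at once if the collar is screwed onto the gauge with more than 35 N (contact force between collar and gauge_thick above 35 N).
It fails at once if another thing is disturbed (moved more than 20 mm) (distance of any of gauge_thin, vblock, jack, carton, bottle, can from where it was at the start of the episode above 0.02 m).
It also fails if it takes over 72 s, if anything falls off the work surface, if the arm or the gripper's body presses on something with over 40 N, if the wrist force passes 120 N, or if a joint passes its speed limit or range.

### The arm

A 6-joint arm with a two-finger parallel gripper is mounted at the origin on the work surface. World frame = base frame: x ahead of the robot, y to its left, z up, the work surface at z = 0. Lengths are in mm, angles in rad, forces in N, time in s.
With the tool pointing down it reaches from about 250 to 775 mm from the base axis. Payload 4 kg.
Tool frame: the origin (TCP) lies at the very end of the fingers, on their centre line; the grasp point (between the pads) lies 19 mm behind it (grasp_offset is the distance from the TCP to the grasp point, in mm); z points along the fingers, x is the direction in which the jaws open and shut, and the axes are right-handed (so a half turn about z gives the same grasp; the last joint's range is limited). The gripper opens to 85 mm and grips with 20 to 120 N. Pads are 22 mm wide; open, the fingers measure 114 mm over their backs; the gripper's body (76 mm by 85 mm) begins 54 mm behind the grasp point. The pads swing forward as they close: fully open they stand 13 mm farther back than shut.
Start: joints at [-1.363, 0.087, 1.371, -0, 1.684, -0.103], TCP at [168.199, -523.67, 195.741] pointing down, gripper open.
Joint ranges: [-3.1, 3.1], [-0.76, 2.03], [0.27, 2.55], [-1.08, 4.22], [0.17, 2.65], [-2.57, 2.57]. Speed limits (rad/s): [2.79, 2.79, 3.14, 3.14, 3.14, 3.14].

### API

Orientations are given as a unit quaternion [x, y, z, w].
In Python, from plant import read_state, camera, camera_info, job_done, silhouettes, place_of, grasp_offset gives the robot as it stands.
- The arm moves only by the tool arm_command, never from a script. Its argument "increments" is one flat list of numbers, 5 for each row, row after row: the closure, from 0 (fully open) to 1 (shut), then the shift along the tool's x, y, z in m, then the turn about the tool's z in degrees. In form: [jaw, dx, dy, dz, turn, jaw, dx, dy, dz, turn, ...]. A call has 1 to 5 rows; each row is the pose to reach, as a shift and turn from the pose measured when the call began, along the tool's axes at that moment; what a row does not reach only later rows make up. A row lasts 1/8 s, in which the tool goes at most 62.5 mm and 10.7 degrees, less where a joint would pass 70% of its speed; a pose out of reach is approached as far as the arm can. A call with a gripper value outside its range is refused whole. The fingers move at their own pace and stop on an object; the grip force is fixed at half the most. Time passes only in rows, so rows that repeat a pose let the fingers close. It gives the time, the measured TCP pose, the force and the opening at its end, in the units of the state.
- read_state(): the state, without advancing time (a new reading comes with each control period).
- camera(name): name is "scene" or "top" or "wrist"; returns the picture (480x640x3 uint8, red, green, blue); there is no depth.
- camera_info(name): a dict with "K" (3x3 intrinsics, pixels), "R" (3x3) and "t" (3): a world point X has camera coordinates R X + t; the wrist camera has in their place "mount" (4x4, takes a point from camera to tool coordinates, whose origin is the TCP and whose axes are the tool frame's). Camera axes: x right, y down, z forward; pixel columns grow to the right and rows downward; lengths in mm; the calibration is good to about 2 mm. A picture is of the moment at which its call begins: read the wrist's pose just before it. camera_info takes no time and is no camera call.
- job_done(): hands the job in, once; it reports no verdict.
Trained networks look in the newest picture that a camera, given by its name, has taken for a name from the list of things; names that differ only in an ending like _2 or _b are one class to them, and where a whole thing is asked for, a point or a joint stands for the part that bears it (a point fixed in the world has none). Each returns a list of dicts, best first, with "p" (0 to 1); they miss things now and then, are a little off and sometimes report something else, mostly with a low value. They report only what shows in the picture. A call takes as long as a camera call. They do not tell look-alikes from the thing itself.
- silhouettes(camera, thing): "region" (480x640 bool, what is visible of it) and "box" ([centre column, centre row, width, height] in pixels, round what is visible of it).
- place_of(camera, thing): "at" ([row, column] in pixels: a listed point, or the origin of a listed thing).
The state is a dict: "t": time; "qpos": joint angles; "qvel": joint speeds; "effort": joint torques, N m; "ee_pos": TCP position; "eef_rot": TCP orientation; "force": force on the tool from outside, world axes, zero at the start; "ft_torque": the same for the moment, N m; "grip_width": opening from 0.0 (shut) to 1.0 (fully open).
Only numpy, scipy, OpenCV 4.12 (cv2) and the standard library are available. Lean on these libraries where they do the work, as an engineer would, in place of code of your own. Each camera call takes 0.05 s, during which the arm holds its last target.

## Working session

There is one attempt and no reset: what is moved stays moved. The work goes in short steps, Python scripts to look and compute and a tool call to move; the robot and the scene stay as the last step left them, time stands still between calls to the robot, and variables do not carry over. Pictures are saved under pics/ and viewed, and the job is handed in when it is done.

Besides the shell and the picture viewer there is one more tool, called after "Request:" as name(argument=value, ...), one argument or row to a line, values as JSON. arm_command: Moves the arm, as the interface text tells. Its arguments: {"type":"object","properties":{"increments":{"type":"array"}},"required":["increments"]}

```bash
ls; mkdir -p pics; python3 - <<'E'
from plant import *
import cv2,json
s=read_state(); print(s); print(grasp_offset if not callable(grasp_offset) else grasp_offset())
for n in ["scene","top","wrist"]:
    im=camera(n); cv2.imwrite(f"pics/{n}0.png",im[:,:,::-1]); print(n,camera_info(n))
    for th in ["gauge_thick","gauge_thin","stand","collar_underside","gauge_thick_tab"]:
        try:
            r=place_of(n,th); print(th,[(round(d["p"],2),[round(float(v),1) for v in d["at"]]) for d in r][:5])
        except Exception as e: print(th,e)
E
```

```text
pics
{'t': 0.0, 'qpos': array([-1.36309439e+00,  8.79604909e-02,  1.37227353e+00,  3.43738003e-05,
        1.68359567e+00, -1.03094786e-01]), 'qvel': array([ 8.98330376e-04, -6.20055986e-05, -1.91281797e-03, -1.01828325e-03,
        8.68330674e-04,  1.53664073e-03]), 'effort': array([ 1.66322716e-04, -3.51869953e+01, -3.13268352e+01, -4.02061812e-05,
        1.07407977e-02,  5.14495646e-08]), 'ee_pos': array([ 168.08955914, -523.07664521,  194.52643636]), 'eef_rot': array([ 8.08028249e-01, -5.89142680e-01, -8.19749130e-04, -7.61173347e-04]), 'force': array([ 0.060092  , -0.81212439, -0.17700028]), 'ft_torque': array([0.00857544, 0.01525132, 0.01438291]), 'grip_width': 0.9999323835349253}
18.700000000000003
scene {'K': array([[459.99692444,   0.        , 321.04208258],
       [  0.        , 459.99692444, 238.0707496 ],
       [  0.        ,   0.        ,   1.        ]]), 'R': array([[ 0.36165614,  0.93225589,  0.01018807],
       [ 0.69637778, -0.26285233, -0.66780733],
       [-0.61988936,  0.24861136, -0.74426445]]), 't': array([-198.7564872 , -375.21463846, 1522.94569492])}
gauge_t
[... 826 characters left out ...]
[250.0, 299.3])]
gauge_thick_tab [(0.76, [278.2, 448.4]), (0.72, [301.8, 493.0]), (0.66, [258.7, 468.1])]
wrist {'K': array([[431.75854705,   0.        , 314.52298459],
       [  0.        , 431.75854705, 238.93070981],
       [  0.        ,   0.        ,   1.        ]]), 'mount': array([[ 9.99998638e-01, -7.25822542e-04,  1.48196441e-03,
        -2.22903238e+00],
       [ 2.16725084e-04,  9.48060335e-01,  3.18090482e-01,
        -8.31032231e+01],
       [-1.63586892e-03, -3.18089728e-01,  9.48059201e-01,
        -1.78751613e+02],
       [ 0.00000000e+00,  0.00000000e+00,  0.00000000e+00,
         1.00000000e+00]])}
gauge_thick []
gauge_thin []
stand []
collar_underside []
gauge_thick_tab []
```

View pics/scene0.png

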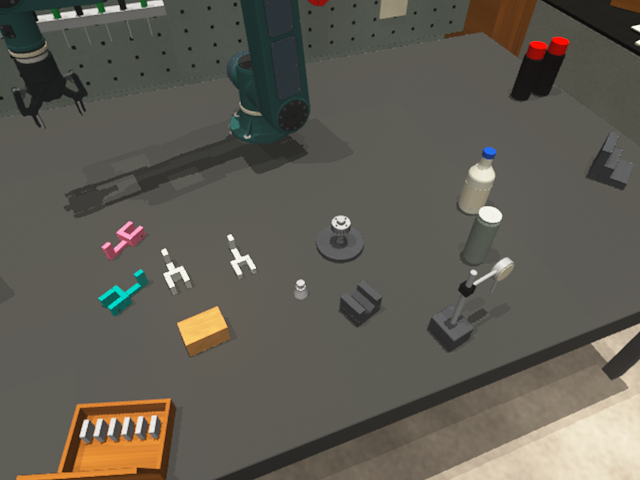

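View pics/top0.png

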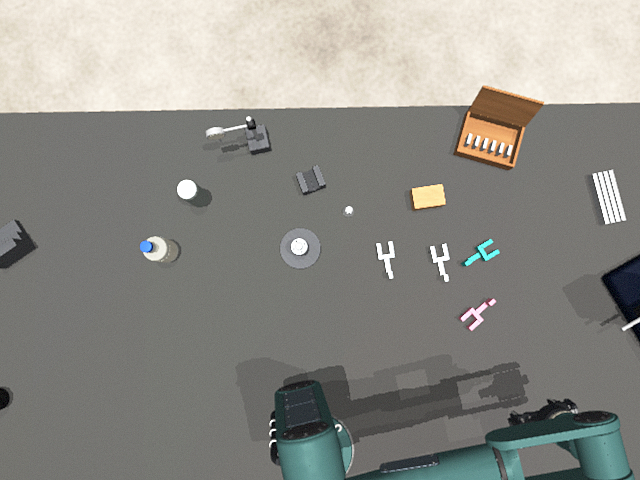

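```bash
python3 - <<'E'
import cv2
t=cv2.imread("pics/top0.png")[170:350,260:530]; cv2.imwrite("pics/topc0.png",cv2.resize(t,None,fx=2.9,fy=2.9,interpolation=cv2.INTER_CUBIC))
t=cv2.imread("pics/scene0.png")[200:340,80:270]; cv2.imwrite("pics/scc0.png",cv2.resize(t,None,fx=4,fy=4,interpolation=cv2.INTER_CUBIC))
E
```

```text
(no output)
```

View pics/topc0.png

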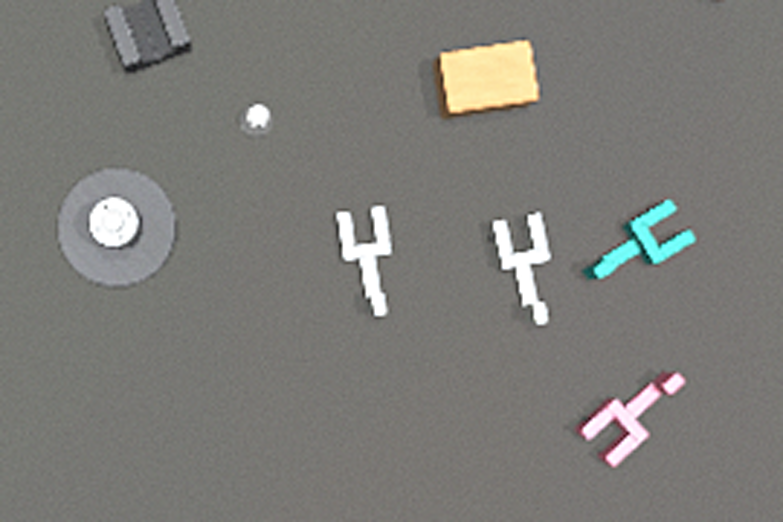

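View pics/scc0.png

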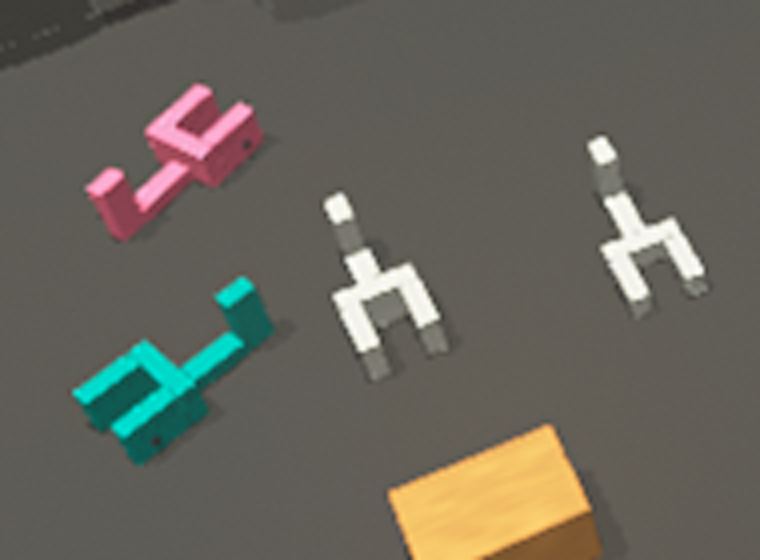

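Candidates with their pixels: white fork at scene (177,284) / top (437,253), white fork at scene (244,272) / top (384,250), pink at scene (125,240), and turquoise at scene (122,292). Pink and turquoise are ruled out by colour. Of the two white ones, the one at scene (177,284) has clearly taller fork end faces in the enlarged crop, so it is the thick gauge. The other is the 18 mm one.

```bash
cat > h.py <<'E'
from plant import *
import numpy as np, cv2
from scipy.spatial.transform import Rotation as Ro
def cam(n,s=None):
    i=camera_info(n)
    if n!="wrist": return i["K"],i["R"],i["t"]
    s=s or read_state()
    T=np.eye(4); T[:3,:3]=Ro.from_quat(s["eef_rot"]).as_matrix(); T[:3,3]=s["ee_pos"]
    W=np.linalg.inv(T@i["mount"]); return i["K"],W[:3,:3],W[:3,3]
def back(c,u,v,z):
    K,R,t=c; d=R.T@np.linalg.solve(K,[u,v,1.]); o=-R.T@t
    return o+d*(z-o[2])/d[2]
def proj(c,X):
    K,R,t=c; p=(np.atleast_2d(X)@R.T+t)@K.T; return p[:,:2]/p[:,2:]
def tri(c1,p1,c2,p2):
    A=[];b=[]
    P=[(c,p) for c,p in((c1,p1),(c2,p2))]
    M=np.zeros((3,3));v=np.zeros(3)
    for (K,R,t),p in P:
        d=R.T@np.linalg.solve(K,[*p,1.]);d/=np.linalg.norm(d);o=-R.T@t
        Q=np.eye(3)-np.outer(d,d);M+=Q;v+=Q@o
    return np.linalg.solve(M,v)
E
python3 - <<'E'
from h import *
ct,cs=cam("top"),cam("scene")
f=lambda x:np.round(x,1)
print("stand top",f(back(ct,300.8,249.5,0)),"scene",f(back(cs,338.1,246.1,0)))
print("cu tri",f(tri(ct,(299.3,250.0),cs,(340.6,229.8))))
print("thick tri",f(tri(ct,(433.4,253.3),cs,(177.4,283.8))),f(back(ct,433.4,253.3,0)),f(back(cs,177.4,283.8,0)))
print("tab", f(tri(ct,(448.4,278.2),cs,(140.2,273.1))))
for th in ["gauge_thick","gauge_thin","stand","carton","vblock","jack","collar"]:
    for n in ["top","scene"]:
        for d in silhouettes(n,th):
            m=d["region"].astype(np.uint8); v,u=np.nonzero(m)
            print(th,n,round(d["p"],2),f(u.mean()),f(v.mean()),len(u),f(d["box"]))
E
```

```text
stand top [572.   37.4   0. ] scene [581.1  34.3   0. ]
cu tri [568.4  41.9  45.1]
thick tri [ 555.5 -360.    -2.7] [ 556.2 -352.4    0. ] [ 555.7 -366.6    0. ]
tab [ 481.3 -423.5  -19.6]
gauge_thick top 0.92 480.0 253.6 273 [478.7 251.9  33.2  28.6]
gauge_thick top 0.87 439.4 260.4 431 [439.8 261.2  21.7  36.5]
gauge_thick top 0.8 475.2 313.2 394 [475.5 315.2  39.2  32.4]
gauge_thick scene 0.74 340.0 241.6 1594 [341.9 240.4  49.9  45.7]
gauge_thick scene 0.61 174.5 273.4 573 [176.9 271.1  35.5  44.2]
gauge_thick scene 0.61 123.0 295.0 875 [124.4 294.9  52.6  44.7]
gauge_thick scene 0.58 125.7 239.3 674 [125.1 240.5  43.1  38.4]
gauge_thin top 0.78 385.9 259.6 255 [384.2 261.3  17.4  34.8]
gauge_thin scene 0.69 239.7 259.7 446 [243.6 258.1  28.5  37. ]
gauge_thin scene 0.5 482.1 235.2 1384 [482.7 235.8  42.   56.7]
stand top 0.72 299.2 247.4 1293 [300.  245.6  40.4  32.8]
stand top 0.27 159.1 248.5 775 [156.2 247.8  34.1  26.2]
stand scene 0.87 339.8 241.5 1603 [338.2 239.4  48.4  44.8]
stand scene 0.49 239.7 259.8 508 [245.9 256.7  28.6  39.2]
carton top 0.73 426.4 196.6 747 [427.8 195.8  40.7  27.7]
carton scene 0.76 204.1 331.1 1599 [205.6 332.4  51.9  47.3]
vblock top 0.56 310.5 180.0 561 [309.4 179.   29.6  24.8]
vblock scene 0.65 361.1 304.1 1126 [363.2 304.8  43.7  46. ]
jack top 0.73 310.4 179.5 565 [309.1 178.4  30.8  28.4]
jack top 0.68 347.6 210.5 112 [345.9 212.2  16.    8.7]
jack scene 0.59 300.1 290.6 223 [300.6 289.9  14.1  19.5]
collar top 0.7 440.0 260.7 328 [439.1 261.9  17.   32.8]
collar top 0.43 298.6 246.0 181 [298.5 244.4  12.7  14.4]
collar scene 0.58 340.8 227.5 239 [343.  228.1  14.2  18.1]
```

Request:
arm_command(
  increments=[0, -0.006, -0.062, 0.008, 0, 0, -0.012, -0.124, 0.015, 0, 0, -0.018, -0.186, 0.022, 0, 0, -0.024, -0.247, 0.03, 0, 0, -0.03, -0.309, 0.037, 0],
)

```text
t: 2.22
ee_pos: [454.8, -399.7, 158.6]
eef_rot: [0.808, -0.589, 0.0, 0.0]
force: [0.3, -0.0, -0.1]
grip_width: 1.0
```

Request:
arm_command(
  increments=[0, -0.006, -0.062, 0.008, 0, 0, -0.006, -0.062, 0.008, 0],
)

```text
t: 2.48
ee_pos: [515.0, -372.0, 148.7]
eef_rot: [0.81, -0.587, -0.001, -0.0]
force: [-1.0, -0.1, -0.4]
grip_width: 1.003
```

```bash
python3 - <<'E'
from h import *
s=read_state(); print(s["t"],s["ee_pos"],s["eef_rot"],s["qpos"])
im=camera("wrist"); cv2.imwrite("pics/w1.png",im[:,:,::-1]); np.save("w1.npy",im)
c=cam("wrist",s)
for th in ["gauge_thick","gauge_thick_tab"]:
    for d in place_of("wrist",th): print(th,d["p"],d["at"],back(c,d["at"][1],d["at"][0],45 if "tab" in th else 0))
E
```

```text
2.475 [ 514.97837873 -371.95268548  148.68035624] [ 8.09794171e-01 -5.86713092e-01 -9.60426863e-04 -4.76076889e-04] [-7.15175468e-01  2.91234985e-01  1.22563260e+00  7.80510509e-04
  1.62672229e+00  5.38856022e-01]
gauge_thick 0.96 [194.8, 502.7] [ 568.40284458 -505.43622277    0.        ]
gauge_thick 0.8 [383.6, 344.0] [ 366.42394941 -446.4521602     0.        ]
gauge_thick 0.58 [62.0, 122.0] [ 571.44238435 -208.84605613    0.        ]
gauge_thick_tab 0.85 [259.6, 308.5] [ 487.39835716 -374.43847877   45.        ]
gauge_thick_tab 0.8 [232.8, 415.7] [ 529.1044276  -438.32562664   45.        ]
gauge_thick_tab 0.78 [385.3, 434.6] [ 418.12464081 -499.95302766   45.        ]
```

View pics/w1.png

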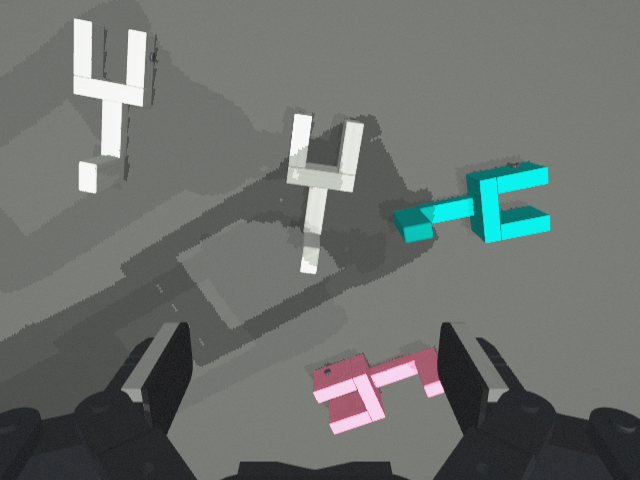

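```bash
python3 - <<'E'
import numpy as np,cv2
im=np.load("w1.npy")[:,:,::-1][100:285,265:385]
cv2.imwrite("pics/w1c.png",cv2.resize(im,None,fx=3.2,fy=3.2,interpolation=cv2.INTER_CUBIC))
E
```

```text
(no output)
```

View pics/w1c.png

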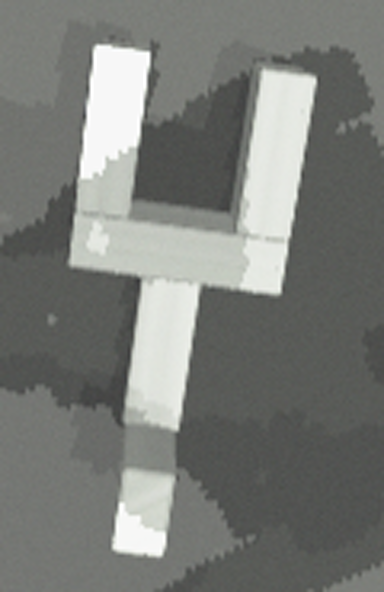

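```bash
cat >> h.py <<'E'
from scipy.optimize import least_squares
def gfit(c,pts,p0,fixT=None,z0=0,tip=True):
    # pts: list of (model xyz with 'T' -> z None, pixel)
    def f(p):
        x,y,a=p[:3]; T=p[3] if fixT is None else fixT
        M=np.array([[m[0],m[1],T if m[2] is None else m[2]] for m,_ in pts],float)
        R=np.array([[np.cos(a),-np.sin(a),0],[np.sin(a),np.cos(a),0],[0,0,1]])
        return (proj(c,M@R.T+[x,y,z0])-np.array([q for _,q in pts])).ravel()
    return least_squares(f,p0,loss="soft_l1"),f
E
cat > fit1.py <<'E'
from h import *
s=dict(ee_pos=np.array([514.97837873,-371.95268548,148.68035624]),eef_rot=np.array([8.09794171e-01,-5.86713092e-01,-9.60426863e-04,-4.76076889e-04]))
c=cam("wrist",s)
P=[((-22,-23,None),(93,44)),((-22,-11.5,None),(152,50)),((-22,11.5,None),(262,68)),((-22,23,None),(316,75)),((25,23,None),(280,294)),((25,-23,None),(69,265)),
((64,-6,45),(123,471)),((64,6,45),(178,474)),((84,-6,45),(112,551)),((84,6,45),(163,556))]
P=[(m,(265+(u+.5)/3.2-.5,100+(v+.5)/3.2-.5)) for m,(u,v) in P]
r,f=gfit(c,P,[556,-356,-2.83,31.5])
print(r.x); print(f(r.x).reshape(-1,2).round(1))
x,y,a,_=r.x
tab=np.array([x+74*np.cos(a),y+74*np.sin(a)]); print("tab",tab)
R=Ro.from_quat(s["eef_rot"]).as_matrix()
d=R.T@(np.array([*tab,0])-s["ee_pos"]); print("tool delta",d)
gx=R.T@np.array([np.cos(a),np.sin(a),0]); print("turn deg to align tool y with gauge x", np.degrees(np.arctan2(-gx[0],gx[1])))
E
python3 fit1.py
```

```text
[ 560.26206363 -362.03518516   -2.96167498   30.33020783]
[[ 1.  -0.2]
 [-0.2  0.4]
 [-0.3 -0.3]
 [-0.1 -0.1]
 [-0.4  0.2]
 [ 0.3  0.4]
 [-0.1 -1.4]
 [-0.1 -0.1]
 [-0.3 -0. ]
 [ 0.6  0.6]]
tab [ 487.4565399  -375.27737964]
tool delta [ -5.10041492  27.13504068 148.70113944]
turn deg to align tool y with gauge x 7.843182495775176
```

Request:
arm_command(
  increments=[0.5, -0.005, 0.027, 0.03, 7.8, 0.5, -0.005, 0.027, 0.07, 7.8, 0.5, -0.005, 0.027, 0.11, 7.8, 0.5, -0.005, 0.027, 0.13, 7.8, 0.5, -0.005, 0.027, 0.132, 7.8],
)

```text
t: 3.25
ee_pos: [482.6, -379.2, 17.6]
eef_rot: [0.765, -0.643, -0.001, 0.001]
force: [0.3, 0.2, 1.4]
grip_width: 0.498
```

```bash
python3 - <<'E'
from h import *
s=read_state(); print(s["t"],s["ee_pos"],s["eef_rot"],s["force"],s["grip_width"])
im=camera("wrist"); cv2.imwrite("pics/w2.png",im[:,:,::-1])
E
```

```text
3.25 [ 482.57672196 -379.23440724   17.55690032] [ 7.65494299e-01 -6.43441304e-01 -1.18575101e-03  5.99960330e-04] [0.2578687  0.16787757 1.36861361] 0.49782699236502037
```

View pics/w2.png

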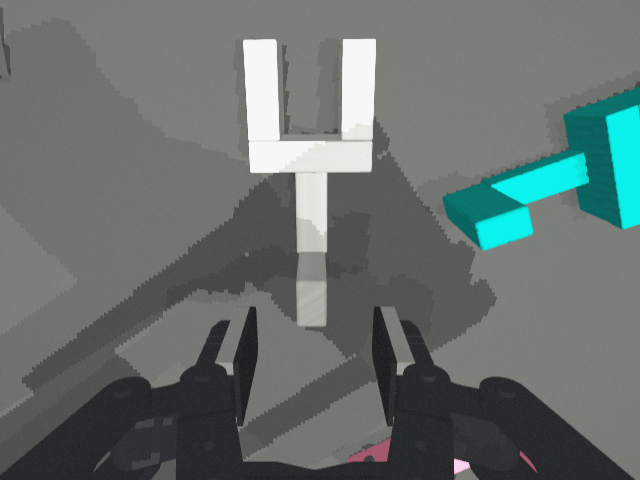

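```bash
python3 - <<'E'
from h import *
s=read_state(); print(s["t"],s["ee_pos"],s["eef_rot"],s["qvel"])
im=camera("wrist")[:,:,::-1]
cv2.imwrite("pics/w3c.png",cv2.resize(im[30:335,230:390],None,fx=1.95*1.0,fy=1.95,interpolation=cv2.INTER_CUBIC))
m=(im[:,:,0]>110).astype(np.uint8)
E
```

```text
3.3 [ 483.62805947 -379.78736447   18.91161039] [ 7.65633096e-01 -6.43277168e-01  1.65741052e-04  6.48906404e-04] [ 0.00927531 -0.01750437 -0.03572183 -0.00032886  0.00582076  0.00155873]
```

View pics/w3c.png

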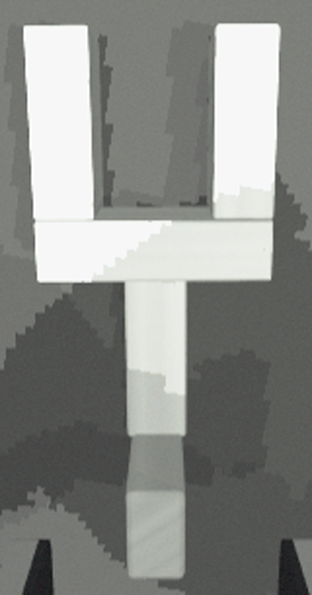

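```bash
python3 - <<'E'
from h import *
s=read_state(); print(s["t"],s["ee_pos"],s["eef_rot"],s["force"])
c=cam("wrist",s)
P=[((-22,-23,None),(24,27)),((-22,-11.5,None),(88,25)),((-22,11.5,None),(215,24)),((-22,23,None),(281,24)),((25,23,None),(271,281)),((25,-23,None),(36,283)),
((64,-6,45),(128,491)),((64,6,45),(185,490)),((84,-6,45),(128,577)),((84,6,45),(185,577))]
P=[(m,(230+(u+.5)/1.95-.5,30+(v+.5)/1.95-.5)) for m,(u,v) in P]
r,f=gfit(c,P,[556,-356,-2.83,31.5])
print(r.x); print(f(r.x).reshape(-1,2).round(1))
x,y,a,_=r.x
tab=np.array([x+74*np.cos(a),y+74*np.sin(a)]); print("tab",tab)
R=Ro.from_quat(s["eef_rot"]).as_matrix()
d=R.T@(np.array([*tab,0])-s["ee_pos"]); print("tool delta",d)
gx=R.T@np.array([np.cos(a),np.sin(a),0]); print("turn", np.degrees(np.arctan2(-gx[0],gx[1])))
E
```

```text
3.35 [ 484.44975419 -380.19840414   20.10482987] [ 7.65760142e-01 -6.43124665e-01  1.25652419e-03  7.00250388e-04] [0.73821392 0.70809976 0.8598893 ]
[ 560.61173728 -362.30661836   -2.96209903   32.57651006]
[[ 0.2 -0.9]
 [ 0.  -0. ]
 [ 0.2  0.1]
 [-1.1 -0.1]
 [-0.4  0.8]
 [ 1.3  0.6]
 [-1.2 -0.8]
 [ 0.5 -0.5]
 [-0.1  0.6]
 [ 0.4  0.4]]
tab [ 487.80060477 -375.51793861]
tool delta [-4.08790003 -4.09821491 20.09559278]
turn -0.3347983450431811
```

Request:
arm_command(
  increments=[0.5, -0.004, -0.004, 0.003, 0, 0.5, -0.004, -0.004, 0.003, 0, 0.5, -0.004, -0.004, 0.003, 0],
)

```text
t: 3.72
ee_pos: [488.2, -375.7, 17.8]
eef_rot: [0.766, -0.643, 0.002, 0.001]
force: [0.1, -0.3, 0.7]
grip_width: 0.496
```

```bash
python3 - <<'E'
from h import *
s=read_state(); print(s["t"],s["ee_pos"],s["force"],s["qvel"])
R=Ro.from_quat(s["eef_rot"]).as_matrix()
print(R.T@(np.array([487.8,-375.5,16])-s["ee_pos"]))
E
```

```text
3.725 [ 488.21106803 -375.70193845   17.84182652] [ 0.09986369 -0.2797408   0.69104486] [-0.00134391  0.00288245  0.00553899 -0.00017197 -0.00117918 -0.00135115]
[-0.27728111  0.37221811  1.84028526]
```

Request:
arm_command(
  increments=[0.9, 0, 0, 0.001, 0, 1, 0, 0, 0.001, 0, 1, 0, 0, 0.001, 0, 1, 0, 0, 0.001, 0],
)

```text
t: 4.22
ee_pos: [488.2, -375.7, 16.8]
eef_rot: [0.766, -0.643, 0.002, 0.001]
force: [-0.5, 0.1, 0.4]
grip_width: -0.006
```

Request:
arm_command(
  increments=[1, 0, 0, 0, 0, 1, 0, 0, -0.02, 0, 1, 0, 0, -0.06, 0, 1, 0, 0, -0.09, 0, 1, 0, 0, -0.09, 0],
)

```text
t: 4.85
ee_pos: [490.2, -377.3, 112.5]
eef_rot: [0.766, -0.643, 0.007, 0.001]
force: [-0.6, 0.4, 0.5]
grip_width: 0.0
```

```bash
python3 - <<'E'
from h import *
s=read_state(); print(s)
im=camera("wrist"); cv2.imwrite("pics/w4.png",im[:,:,::-1])
s=read_state();print(s["ee_pos"])
E
```

```text
{'t': 4.85, 'qpos': array([-7.46888982e-01,  2.57166135e-01,  1.34023944e+00, -1.35364727e-03,
        1.53063862e+00,  6.49814353e-01]), 'qvel': array([ 1.68516283e-03,  3.63666182e-02,  7.27729864e-02, -1.98147778e-03,
       -1.80396040e-02,  8.93227034e-06]), 'effort': array([ 9.94480681e-03, -4.17842495e+01, -3.06765926e+01, -6.06487753e-03,
        9.02167289e-02, -1.69379535e-05]), 'ee_pos': array([ 490.16381281, -377.32694106,  112.50578904]), 'eef_rot': array([ 0.76589981, -0.6429239 ,  0.00673338,  0.00100432]), 'force': array([-0.56466693,  0.43056082,  0.49635488]), 'ft_torque': array([-0.00419662,  0.01777812, -0.06547719]), 'grip_width': 0.0004183153307224723}
[ 489.04621093 -376.3138793   109.73724091]
```

View pics/w4.png

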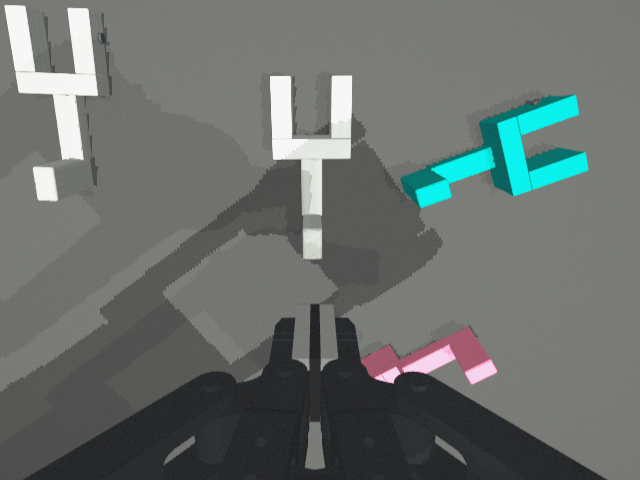

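The jaws shut to 0.0 on nothing, and the gauge is still on the table with its tab at pixel (312,243). I'll check where the fingertips really are with the fixed cameras.

```bash
python3 - <<'E'
from h import *
s=read_state(); print(s["t"],s["ee_pos"])
T=s["ee_pos"]; R=Ro.from_quat(s["eef_rot"]).as_matrix()
for n in ["scene","top"]:
    im=camera(n)[:,:,::-1].copy(); c=cam(n)
    u,v=proj(c,T)[0]; print(n,u,v)
    x0,y0=int(u)-60,int(v)-60
    x0=max(0,x0);y0=max(0,y0)
    k=cv2.resize(im[y0:y0+110,x0:x0+130],None,fx=5,fy=5,interpolation=cv2.INTER_CUBIC)
    for X,col in ((T,(0,0,255)),(T-19*R[:,2],(0,255,0)),(T-40*R[:,2],(255,0,0))):
        p=proj(c,X)[0]; cv2.drawMarker(k,(int((p[0]-x0)*5),int((p[1]-y0)*5)),col,cv2.MARKER_CROSS,14,1)
    cv2.imwrite(f"pics/{n}5.png",k)
E
```

```text
4.9 [ 489.04621093 -376.3138793   109.73724091]
scene 157.40261990829438 234.0976706320699
top 451.45815586906997 275.4182256362857
```

View pics/scene5.png

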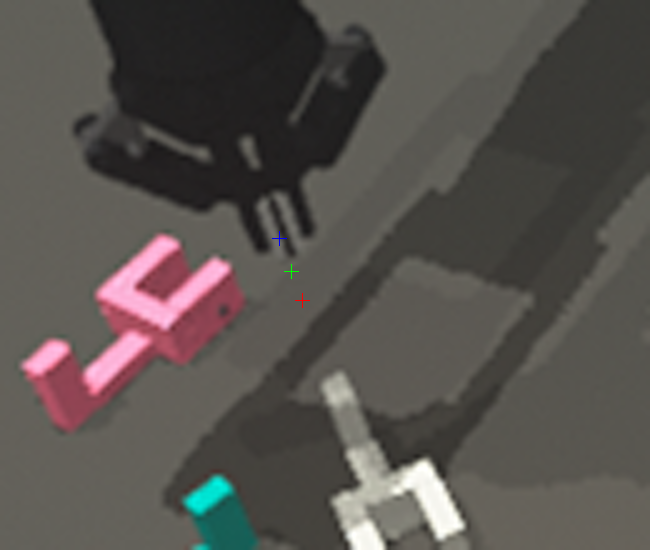

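View pics/top5.png

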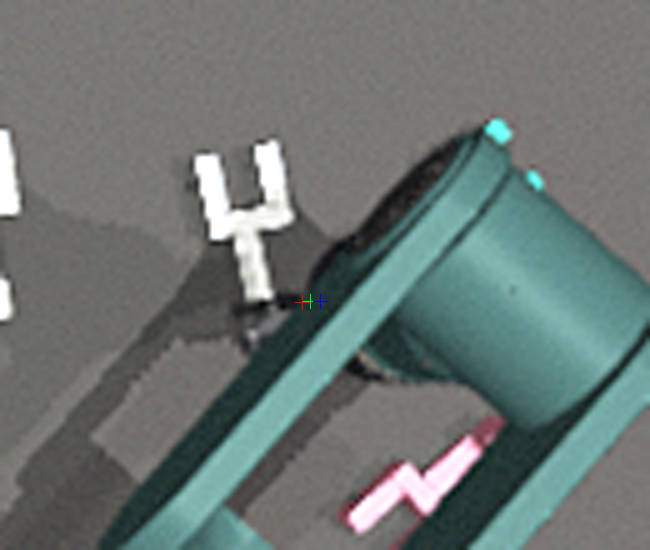

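Request:
arm_command(
  increments=[0.5, 0, 0, 0, 0, 0.5, 0, 0, 0.04, 0, 0.5, 0, -0.004, 0.085, 0, 0.5, 0, -0.004, 0.093, 0, 0.5, 0, -0.004, 0.093, 0],
)

```text
t: 5.62
ee_pos: [491.2, -374.3, 12.7]
eef_rot: [0.766, -0.643, 0.0, 0.001]
force: [0.1, -0.6, 0.6]
grip_width: 0.502
```

Request:
arm_command(
  increments=[0.5, 0, 0, 0.004, 0, 0.5, 0, 0, 0.008, 0],
)

```text
t: 5.88
ee_pos: [492.2, -375.3, 6.5]
eef_rot: [0.766, -0.643, 0.002, 0.001]
force: [0.2, 0.1, 0.0]
grip_width: 0.502
```

```bash
python3 - <<'E'
from h import *
s=read_state(); print(s["t"],s["ee_pos"],s["force"])
im=camera("wrist"); cv2.imwrite("pics/w6.png",im[:,:,::-1])
im=camera("scene")[:,:,::-1][180:300,90:240]
cv2.imwrite("pics/s6.png",cv2.resize(im,None,fx=5,fy=5,interpolation=cv2.INTER_CUBIC))
s=read_state(); print(s["t"],s["ee_pos"],s["force"])
E
```

```text
5.875 [ 492.20847897 -375.28430808    6.53533248] [0.17040294 0.0930972  0.04599658]
5.975 [ 491.35297373 -374.50957852    5.17852682] [-0.35143894  0.22882377  0.42380067]
```

View pics/w6.png

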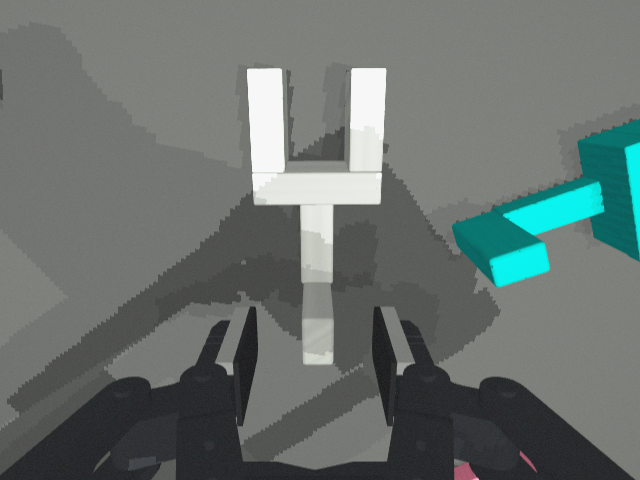

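View pics/s6.png

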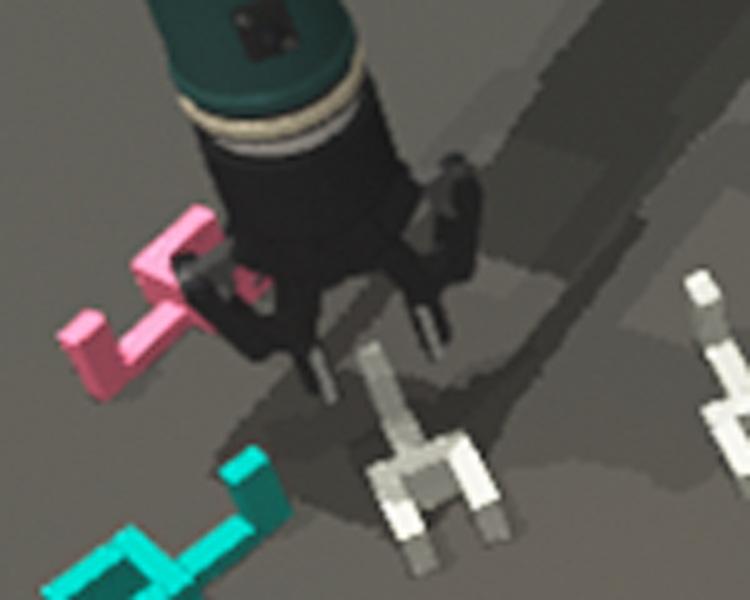

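```bash
python3 - <<'E'
from h import *
s=read_state(); T=s["ee_pos"]; R=Ro.from_quat(s["eef_rot"]).as_matrix()
cs=cam("scene"); cw=cam("wrist",s)
for dy in (-11,0,11,20):
  for h in (0,13,20,30,40):
    X=T+R@np.array([[-23,dy,-h],[23,dy,-h]]).T.T.T if 0 else np.array([T+R@np.array([sx,dy,-h]) for sx in(-23,23)])
    p=proj(cs,X); w=proj(cw,X)
    print(dy,h,"scene crop",((p-[90,180])*5).round(0).tolist(),"wrist",w.round(0).tolist())
print(proj(cw,[487.8,-375.5,45]),proj(cw,[487.8,-375.5,0]))
print((proj(cs,np.array([[487.8,-375.5,45],[487.8,-375.5,0]]))-[90,180])*5)
print(T,s["qpos"])
E
```

```text
-11 0 scene crop [[449.0, 414.0], [357.0, 452.0]] wrist [[268.0, 264.0], [371.0, 264.0]]
-11 13 scene crop [[443.0, 397.0], [350.0, 435.0]] wrist [[264.0, 276.0], [375.0, 276.0]]
-11 20 scene crop [[440.0, 388.0], [347.0, 426.0]] wrist [[263.0, 283.0], [377.0, 283.0]]
-11 30 scene crop [[436.0, 374.0], [341.0, 413.0]] wrist [[260.0, 294.0], [381.0, 294.0]]
-11 40 scene crop [[431.0, 361.0], [336.0, 399.0]] wrist [[256.0, 306.0], [385.0, 306.0]]
0 0 scene crop [[442.0, 399.0], [350.0, 436.0]] wrist [[268.0, 287.0], [370.0, 287.0]]
0 13 scene crop [[436.0, 382.0], [343.0, 419.0]] wrist [[265.0, 300.0], [374.0, 300.0]]
0 20 scene crop [[433.0, 373.0], [339.0, 410.0]] wrist [[264.0, 307.0], [376.0, 307.0]]
0 30 scene crop [[428.0, 359.0], [334.0, 397.0]] wrist [[261.0, 319.0], [379.0, 319.0]]
0 40 scene crop [[423.0, 346.0], [329.0, 384.0]] wrist [[258.0, 333.0], [383.0, 333.0]]
11 0 scene crop [[434.0, 384.0], [343.0, 421.0]] wrist [[269.0, 309.0], [369.0, 308.0]]
11 13 scene crop [[428.0, 367.0], [336.0, 404.0]] wrist [[266.0, 323.0], [373.0, 323.0]]
11 20 scene crop [[425.0, 358.0], [
[... 212 characters left out ...]
0], [382.0, 359.0]]
20 0 scene crop [[428.0, 372.0], [337.0, 409.0]] wrist [[270.0, 326.0], [368.0, 326.0]]
20 13 scene crop [[422.0, 355.0], [330.0, 392.0]] wrist [[267.0, 341.0], [372.0, 341.0]]
20 20 scene crop [[419.0, 346.0], [326.0, 382.0]] wrist [[265.0, 350.0], [374.0, 350.0]]
20 30 scene crop [[414.0, 332.0], [321.0, 369.0]] wrist [[263.0, 364.0], [377.0, 364.0]]
20 40 scene crop [[409.0, 319.0], [316.0, 356.0]] wrist [[260.0, 379.0], [381.0, 379.0]]
[[321.60019052 341.47561037]] [[319.75389335 289.19199723]]
[[373.04728759 360.01910958]
 [395.35162255 419.26660158]]
[ 491.35297373 -374.50957852    5.17852682] [-0.74215859  0.34108854  1.45575279 -0.00148661  1.34324193  0.65496784]
```

Request:
arm_command(
  increments=[0.5, 0.001, 0.003, 0.004, 0, 0.5, 0.001, 0.003, 0.006, 0],
)

```text
t: 6.22
ee_pos: [488.3, -376.2, -0.9]
eef_rot: [0.766, -0.643, 0.001, 0.001]
force: [-0.0, 0.4, -0.1]
grip_width: 0.502
```

Request:
arm_command(
  increments=[0.5, 0, 0, 0.003, 0, 0.5, 0, 0, 0.005, 0],
)

```text
t: 6.48
ee_pos: [488.1, -376.1, -6.3]
eef_rot: [0.766, -0.643, 0.0, 0.001]
force: [0.0, -1.4, 0.8]
grip_width: 0.499
```

Request:
arm_command(
  increments=[0.5, 0, 0, 0.003, 0, 0.5, 0, 0, 0.006, 0],
)

```text
t: 6.72
ee_pos: [488.1, -376.0, -12.6]
eef_rot: [0.766, -0.643, 0.0, 0.001]
force: [0.4, 0.3, 0.5]
grip_width: 0.497
```

Request:
arm_command(
  increments=[0.5, 0, 0, 0.003, 0, 0.5, 0, 0, 0.006, 0],
)

```text
t: 6.98
ee_pos: [488.1, -376.0, -18.9]
eef_rot: [0.766, -0.643, 0.0, 0.001]
force: [0.6, -0.0, -0.7]
grip_width: 0.501
```

```bash
python3 - <<'E'
from h import *
s=read_state(); print(s["t"],s["ee_pos"],s["force"])
im=camera("wrist"); cv2.imwrite("pics/w7.png",im[:,:,::-1])
im=camera("scene")[:,:,::-1][180:300,90:240]
cv2.imwrite("pics/s7.png",cv2.resize(im,None,fx=5,fy=5,interpolation=cv2.INTER_CUBIC))
E
```

```text
6.975 [ 488.12294037 -375.97652327  -18.86350221] [ 0.58291068 -0.03779191 -0.69191201]
```

View pics/w7.png

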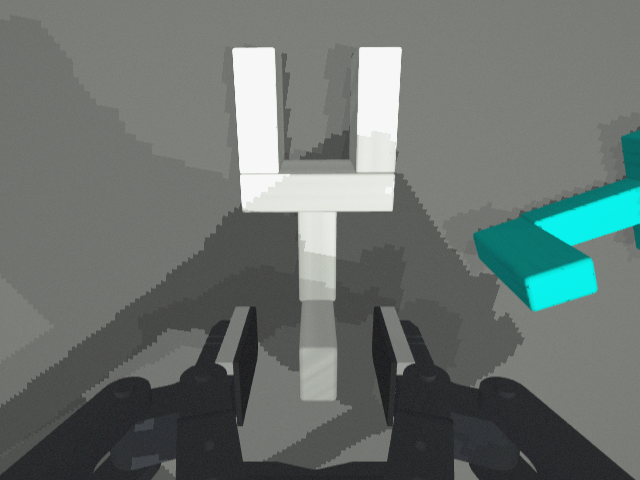

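View pics/s7.png

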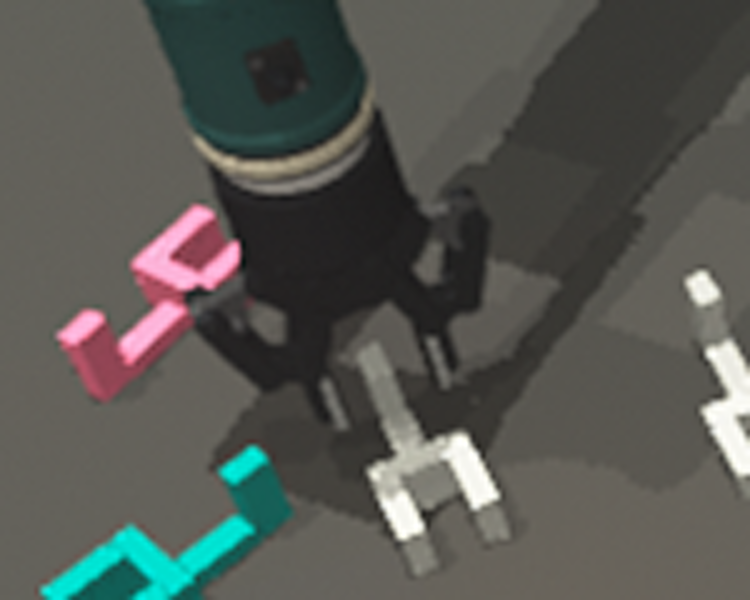

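Request:
arm_command(
  increments=[0.8, 0, 0, 0.0, 0, 1, 0, 0, 0.0, 0, 1, 0, 0, 0.0, 0, 1, 0, 0, 0.0, 0],
)

```text
t: 7.58
ee_pos: [488.0, -376.0, -18.9]
eef_rot: [0.766, -0.643, 0.0, 0.001]
force: [0.5, 0.0, 1.1]
grip_width: 0.127
```

Request:
arm_command(
  increments=[1, 0, 0, -0.005, 0, 1, 0, 0, -0.03, 0, 1, 0, 0, -0.07, 0, 1, 0, 0, -0.09, 0, 1, 0, 0, -0.09, 0],
)

```text
t: 8.2
ee_pos: [489.1, -376.7, 73.4]
eef_rot: [0.766, -0.643, 0.002, 0.001]
force: [0.8, 0.6, -2.4]
grip_width: 0.128
```

```bash
python3 - <<'E'
from h import *
s=read_state(); print(s)
im=camera("wrist"); cv2.imwrite("pics/w8.png",im[:,:,::-1])
s=read_state();print(s["ee_pos"])
E
```

```text
{'t': 8.2, 'qpos': array([-0.74718994,  0.28380915,  1.38644176, -0.00165648,  1.46648531,
        0.64995106]), 'qvel': array([ 3.95928331e-05,  3.08220887e-02,  5.41656332e-02, -1.51137504e-03,
       -9.33001612e-03,  1.96293825e-03]), 'effort': array([ 2.82510981e-02, -4.41431272e+01, -3.14393449e+01,  7.47582014e-02,
        3.21110571e-02, -1.08175795e-03]), 'ee_pos': array([ 489.08506724, -376.72523764,   73.4149618 ]), 'eef_rot': array([ 0.76581397, -0.64305706,  0.0023853 ,  0.00094098]), 'force': array([ 0.83736065,  0.5992859 , -2.42715956]), 'ft_torque': array([-0.03041127,  0.09495098, -0.06206327]), 'grip_width': 0.12788282405747117}
[ 488.11425679 -375.90301822   71.36336232]
```

View pics/w8.png

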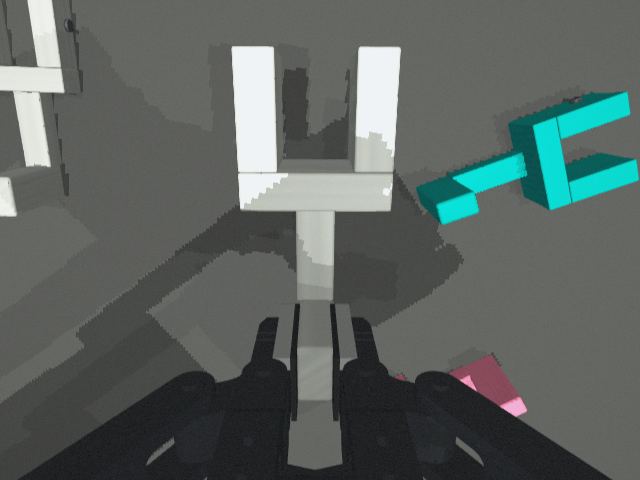

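Request:
arm_command(
  increments=[1, -0.04, -0.01, -0.03, 0, 1, -0.095, -0.024, -0.05, 0, 1, -0.15, -0.04, -0.07, 0, 1, -0.205, -0.058, -0.078, 0, 1, -0.255, -0.073, -0.078, 0],
)

```text
t: 8.88
ee_pos: [515.4, -109.7, 147.7]
eef_rot: [0.766, -0.643, -0.0, 0.001]
force: [1.8, 0.6, -1.5]
grip_width: 0.128
```

Request:
arm_command(
  increments=[1, -0.02, -0.006, 0, 0, 1, -0.025, -0.007, 0, 0, 1, -0.025, -0.007, 0, 0, 1, -0.025, -0.007, 0, 0],
)

```text
t: 9.38
ee_pos: [517.7, -85.1, 147.1]
eef_rot: [0.765, -0.644, -0.001, 0.001]
force: [-0.6, -0.3, -1.4]
grip_width: 0.131
```

```bash
python3 - <<'E'
from h import *
s=read_state(); print(s["t"],s["ee_pos"],s["eef_rot"],s["qvel"])
im=camera("wrist"); cv2.imwrite("pics/w9.png",im[:,:,::-1]); np.save("w9.npy",im); np.savez("s9.npz",**s)
print(read_state()["ee_pos"])
E
```

```text
9.375 [517.73103829 -85.08234897 147.09029966] [ 7.65354229e-01 -6.43607398e-01 -6.15500072e-04  1.42912111e-03] [-0.00490684 -0.00113991 -0.00513867  0.00300566  0.0003737   0.00202825]
[517.81181808 -85.11609756 147.28486381]
```

View pics/w9.png

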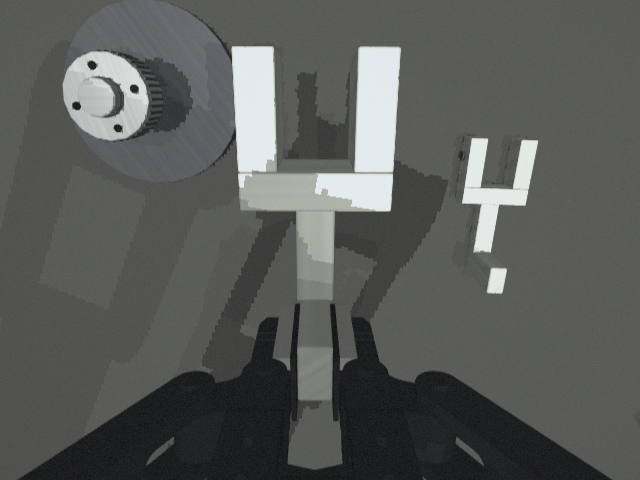

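```bash
python3 - <<'E'
import numpy as np,cv2
im=np.load("w9.npy")[:,:,::-1]
cv2.imwrite("pics/w9a.png",cv2.resize(im[30:160,40:180],None,fx=4.5,fy=4.5,interpolation=cv2.INTER_CUBIC))
cv2.imwrite("pics/w9b.png",cv2.resize(im[0:190,40:250],None,fx=3,fy=3,interpolation=cv2.INTER_CUBIC))
E
```

```text
(no output)
```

View pics/w9a.png

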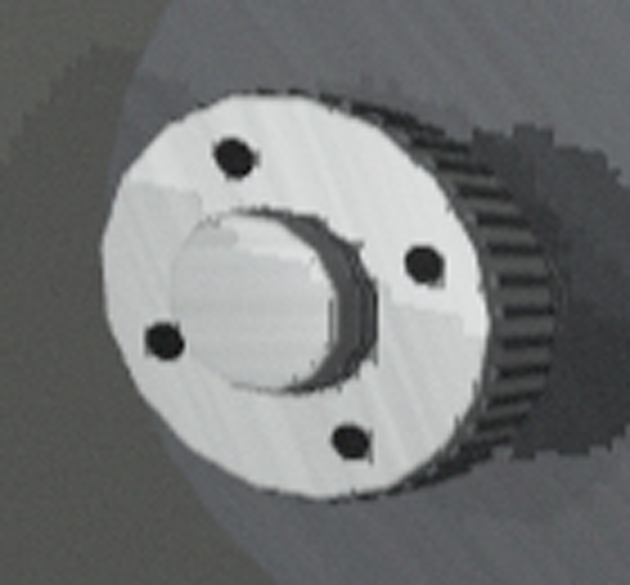

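View pics/w9b.png

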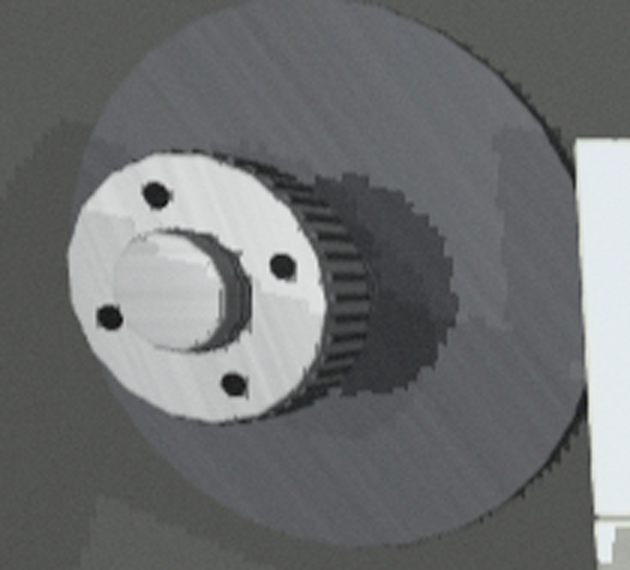

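```bash
cat > fit9.py <<'E'
from h import *
s=dict(np.load("s9.npz")); c=cam("wrist",s)
A=np.array([(103,250),(130,170),(200,110),(270,96),(330,108),(400,150),(450,205),(482,270),(490,320),(478,380),(440,445),(390,480),(330,496),(260,485),(195,440),(140,380),(112,310)])
B=np.array([(170,290),(185,240),(225,213),(262,215),(305,240),(335,290),(330,345),(310,380),(280,391),(235,383),(190,350)])
C=np.array([(85,130),(110,90),(160,45),(230,8),(380,5),(440,38),(500,78),(540,125),(565,170),(583,270),(575,395),(545,445),(490,495),(420,533),(350,545),(280,530),(200,480),(130,400),(75,200)])
A=(A+.5)/4.5-.5+[40,30];B=(B+.5)/4.5-.5+[40,30];C=(C+.5)/3-.5+[40,0]
def rad(P,z): 
    return np.array([back(c,u,v,z)[:2] for u,v in P])
def f(p):
    X,Y,zc=p
    return np.r_[np.linalg.norm(rad(A,zc)-[X,Y],axis=1)-23,np.linalg.norm(rad(B,94)-[X,Y],axis=1)-10,np.linalg.norm(rad(C,14)-[X,Y],axis=1)-60]
r=least_squares(f,[575,37,82],loss="soft_l1"); print(r.x, f(r.x).round(1), "q0~",(47-(r.x[2]-24-14))/4.775)
for P,z,R0 in((A,r.x[2],23),(B,94,10),(C,14,60)):
    rr=least_squares(lambda p:np.linalg.norm(rad(P,z)-p[:2],axis=1)-p[2],[575,37,R0]); print(z,rr.x)
# gauge in tool frame
M=camera_info("wrist")["mount"]; W=np.linalg.inv(M); K=camera_info("wrist")["K"]
pts=[((-22,-23),(232,47)),((-22,-11.5),(274,46)),((-22,11.5),(358,47)),((-22,23),(400,47)),((25,23),(392,210)),((25,-23),(239,210))]
def g(p):
    x0,y0,a,T=p
    m=np.array([q for q,_ in pts],float); ca,sa=np.cos(a),np.sin(a)
    tx=x0+ca*m[:,1]-sa*m[:,0]; ty=y0+ca*m[:,0]+sa*m[:,1]
    X=np.c_[tx,ty,np.full(len(m),-18.9-T)]
    return (proj((K,W[:3,:3],W[:3,3]),X)-[q for _,q in pts]).ravel()
rg=least_squares(g,[0,-74,0,32]); print("gauge tool",rg.x,g(rg.x).round(1))
R=Ro.from_quat(s["eef_rot"]).as_matrix()
st=R.T@(np.array([r.x[0],r.x[1],0])-s["ee_pos"]); print("stand in tool",st)
print("tool y",R[:,1],"tool x",R[:,0])
E
python3 fit9.py
```

```text
[578.56064653  41.07755003  81.2385545 ] [-0.  -0.4 -0.6 -0.6 -0.8 -1.1 -0.9 -0.5 -0.4 -0.8 -0.7 -0.5 -0.1  0.1
 -0.8 -0.5 -0.5 -1.4 -1.2 -0.7 -0.4 -0.1  0.1 -0.1  0.4  0.1 -0.6 -0.9
  0.3 -0.3 -1.3 -1.3 -0.2 -1.2 -0.1  0.  -0.2 -2.7 -1.3 -2.1 -3.  -1.8
 -0.6 -1.  -2.7 -3.6 -1.6] q0~ 0.7877372781851402
81.23855449666596 [578.36538588  41.23237552  22.47353998]
94 [578.43970592  40.34266956   9.51590875]
14 [579.389581    41.04852724  58.65522333]
gauge tool [-1.79915547e+00 -7.33282187e+01  2.05931453e-03  3.02287944e+01] [ 0.5 -1.   0.2  0.  -0.2 -0.8 -0.5 -0.7 -2.3  1.5  2.3  1.3]
stand in tool [-113.98723448  -82.00685861  146.74434615]
tool y [-0.98517353 -0.17153495  0.00297985] tool x [ 1.71538277e-01 -9.85177047e-01  8.97434670e-04]
```

Request:
arm_command(
  increments=[1, -0.04, -0.003, 0, 0, 1, -0.08, -0.006, 0.01, 0, 1, -0.113, -0.009, 0.03, 0, 1, -0.113, -0.009, 0.044, 0, 1, -0.113, -0.009, 0.044, 0],
)

```text
t: 10.05
ee_pos: [506.3, 26.7, 101.7]
eef_rot: [0.765, -0.644, -0.001, 0.003]
force: [0.5, -0.2, -1.8]
grip_width: 0.132
```

Request:
arm_command(
  increments=[1, 0, 0, 0, 0, 1, 0, 0, 0, 0],
)

```text
t: 10.3
ee_pos: [506.9, 25.7, 102.4]
eef_rot: [0.764, -0.645, -0.001, 0.002]
force: [-0.4, -0.2, -1.7]
grip_width: 0.126
```

```bash
python3 - <<'E'
from h import *
s=read_state(); print(s["t"],s["ee_pos"],s["eef_rot"],s["qvel"],s["ft_torque"])
im=camera("wrist"); cv2.imwrite("pics/w10.png",im[:,:,::-1]); np.save("w10.npy",im); np.savez("s10.npz",**s)
print(read_state()["ee_pos"])
cv2.imwrite("pics/w10a.png",cv2.resize(im[20:240,220:410,::-1],None,fx=2.7,fy=2.7,interpolation=cv2.INTER_CUBIC))
E
```

```text
10.3 [506.9270238   25.69202216 102.43521354] [ 0.76447756 -0.64464588 -0.00089675  0.00222408] [ 0.00619039 -0.00086733 -0.00037238  0.00243576 -0.00257829  0.00131677] [-0.0292206   0.06322673 -0.02787339]
[506.89676107  25.88906481 102.44043114]
```

View pics/w10a.png

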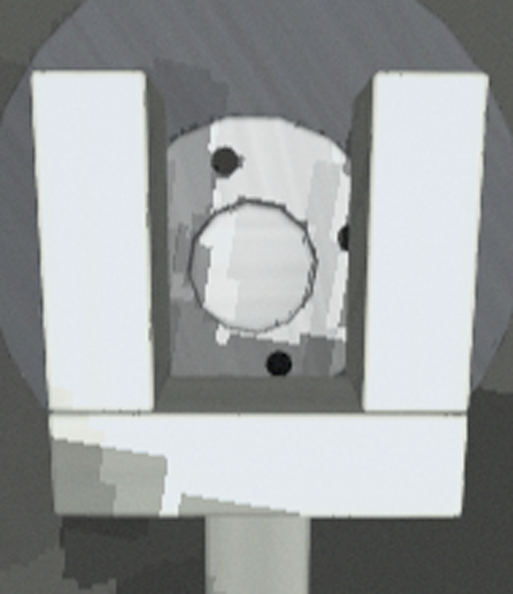

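```bash
python3 - <<'E'
from h import *
s=dict(np.load("s10.npz")); c=cam("wrist",s); R=Ro.from_quat(s["eef_rot"]).as_matrix(); T=s["ee_pos"]
rod=back(c,220+253.5/2.7-.5,20+266.5/2.7-.5,94); print("rod",rod)
# slot centre at bottom (underside 18.9 above TCP), midpoint col 259 and back wall row ~377 crop
z=T[2]+18.9
b=back(c,220+259.5/2.7-.5,20+377.5/2.7-.5,z); print("slot back bottom",b, "rod rel to it in tool",R.T@(rod-b))
top=z+31.5
b2=back(c,220+259.5/2.7-.5,20+411.5/2.7-.5,top); print("slot back top",b2,R.T@(rod-b2))
print(R.T@(rod-T)); print(R)
E
```

```text
rod [578.67811797  40.56173251  94.        ]
slot back bottom [565.95556386  37.58428802 121.33521354] rod rel to it in tool [ -0.82723568 -13.16704912  27.27429112]
slot back top [566.81351395  37.90582302 152.83521354] [ -0.70233002 -12.41067083  58.77828696]
[ -2.55276616 -73.2693152    8.09762077]
[[ 0.16886177 -0.98563063 -0.00423858]
 [-0.98563861 -0.16885349 -0.00224435]
 [ 0.0014964   0.0045567  -0.9999885 ]]
```

Request:
arm_command(
  increments=[1, -0.0007, 0.04, 0, 0, 1, -0.0007, 0.075, 0, 0, 1, -0.0007, 0.075, 0.05, 0, 1, -0.0007, 0.075, 0.09, 0, 1, -0.0007, 0.075, 0.1, 0],
)

```text
t: 10.98
ee_pos: [430.2, 13.6, 0.6]
eef_rot: [0.764, -0.645, -0.003, 0.004]
force: [0.4, -0.2, -2.2]
grip_width: 0.128
```

Request:
arm_command(
  increments=[1, 0, 0, 0.001, 0, 1, 0, 0, 0.001, 0],
)

```text
t: 11.22
ee_pos: [431.7, 13.4, 1.3]
eef_rot: [0.764, -0.645, -0.002, 0.003]
force: [0.1, -0.4, -1.3]
grip_width: 0.126
```

```bash
python3 - <<'E'
from h import *
s=read_state(); print(s["t"],s["ee_pos"],s["eef_rot"],s["force"],s["qvel"].round(3))
s0=dict(np.load("s10.npz")); R=Ro.from_quat(s0["eef_rot"]).as_matrix()
home=s0["ee_pos"]+R@[-.75,0,0]; home[2]=18.0-18.9
R=Ro.from_quat(s["eef_rot"]).as_matrix()
print("to home (tool)",R.T@(home-s["ee_pos"]))
im=camera("wrist"); cv2.imwrite("pics/w11.png",im[:,:,::-1])
im=camera("scene")[:,:,::-1][170:300,270:420]
cv2.imwrite("pics/s11.png",cv2.resize(im,None,fx=5,fy=4.6,interpolation=cv2.INTER_CUBIC))
E
```

```text
11.225 [431.72158686  13.39589927   1.26758264] [ 0.7643574  -0.64478451 -0.00172501  0.00277752] [ 0.11203982 -0.35211455 -1.32893869] [ 0.001 -0.006 -0.007  0.002 -0.003  0.   ]
to home (tool) [ -0.20024036 -76.21417387   1.6742811 ]
```

View pics/s11.png

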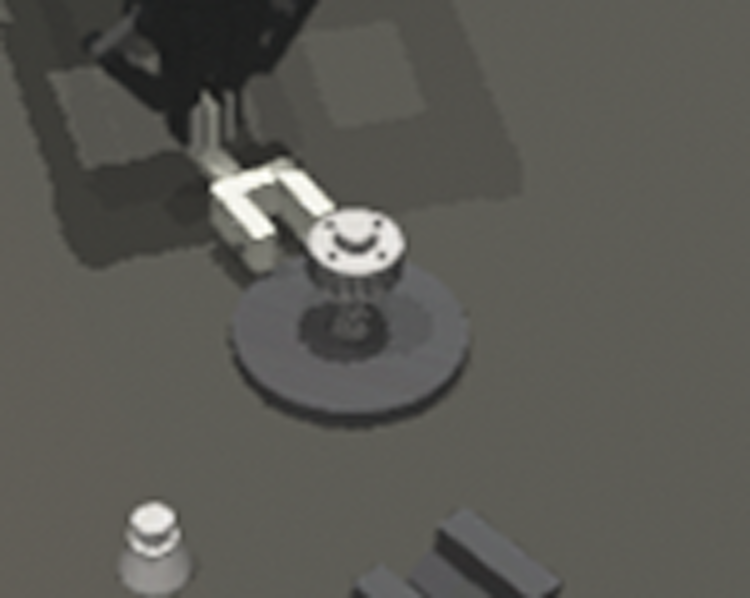

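View pics/w11.png

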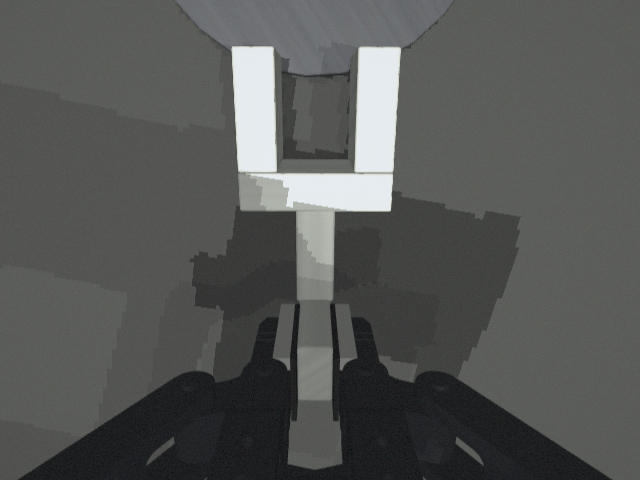

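Request:
arm_command(
  increments=[1, -0.0002, -0.02, 0.001, 0, 1, -0.0002, -0.038, 0.001, 0, 1, -0.0002, -0.04, 0.001, 0],
)

```text
t: 11.7
ee_pos: [473.0, 20.4, 1.4]
eef_rot: [0.765, -0.645, -0.0, 0.002]
force: [-0.1, -0.3, -1.7]
grip_width: 0.131
```

```bash
cat > st.py <<'E'
from h import *
s=read_state(); 
s0=dict(np.load("s10.npz")); R=Ro.from_quat(s0["eef_rot"]).as_matrix()
home=s0["ee_pos"]+R@[-.75,0,0]; home[2]=14-18.9
R=Ro.from_quat(s["eef_rot"]).as_matrix()
print(s["t"],s["ee_pos"].round(1),"to home (tool)",(R.T@(home-s["ee_pos"])).round(2),"F tool",(R.T@s["force"]).round(2),"M tool",(R.T@s["ft_torque"]).round(3),"w",s["grip_width"].round(3), s["eef_rot"].round(4))
E
python3 st.py
```

```text
Traceback (most recent call last):
  File "st.py", line 6, in <module>
    print(s["t"],s["ee_pos"].round(1),"to home (tool)",(R.T@(home-s["ee_pos"])).round(2),"F tool",(R.T@s["force"]).round(2),"M tool",(R.T@s["ft_torque"]).round(3),"w",s["grip_width"].round(3), s["eef_rot"].round(4))
                                                                                                                                                                       ^^^^^^^^^^^^^^^^^^^^^
AttributeError: 'float' object has no attribute 'round'
```

```bash
sed -i 's/s\["grip_width"\].round(3)/round(s["grip_width"],3)/' st.py; python3 st.py
```

```text
11.7 [473.   20.4   1.4] to home (tool) [ -0.23 -34.37   6.15] F tool [0.27 0.19 1.73] M tool [-0.172 -0.003  0.011] w 0.131 [ 7.645e-01 -6.446e-01 -5.000e-04  1.900e-03]
```

Request:
arm_command(
  increments=[1, -0.0002, -0.006, 0.002, 0, 1, -0.0002, -0.013, 0.002, 0, 1, -0.0002, -0.02, 0.002, 0],
)

```text
t: 12.08
ee_pos: [492.9, 24.0, -0.7]
eef_rot: [0.764, -0.645, -0.0, 0.002]
force: [0.8, -0.1, -2.0]
grip_width: 0.126
```

```bash
python3 st.py
```

```text
12.075 [492.9  24.   -0.7] to home (tool) [ -0.04 -14.14   4.18] F tool [ 0.28 -0.81  1.97] M tool [-0.05  -0.03  -0.024] w 0.126 [ 7.645e-01 -6.446e-01 -5.000e-04  1.900e-03]
```

Request:
arm_command(
  increments=[1, 0, -0.007, 0.001, 0, 1, 0, -0.012, 0.002, 0, 1, 0, -0.014, 0.002, 0, 1, 0, -0.014, 0.002, 0],
)

```text
t: 12.58
ee_pos: [506.7, 26.4, -2.8]
eef_rot: [0.765, -0.645, -0.001, 0.002]
force: [-0.5, -0.6, -2.4]
grip_width: 0.133
```

```bash
python3 st.py; python3 - <<'E'
from h import *
im=camera("wrist"); cv2.imwrite("pics/w12.png",im[:,:,::-1])
im=camera("scene")[:,:,::-1][170:300,270:420]
cv2.imwrite("pics/s12.png",cv2.resize(im,None,fx=5,fy=4.6,interpolation=cv2.INTER_CUBIC))
E
```

```text
12.575 [506.7  26.4  -2.8] to home (tool) [-0.01 -0.16  2.06] F tool [0.46 0.61 2.41] M tool [-0.113  0.01   0.02 ] w 0.133 [ 7.645e-01 -6.446e-01 -6.000e-04  2.000e-03]
```

View pics/w12.png

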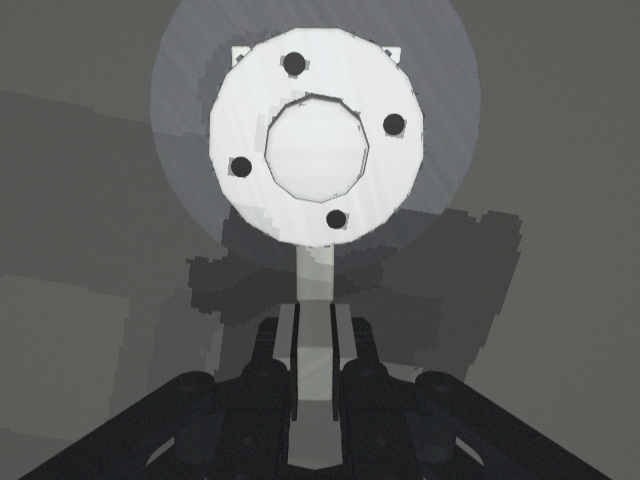

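View pics/s12.png

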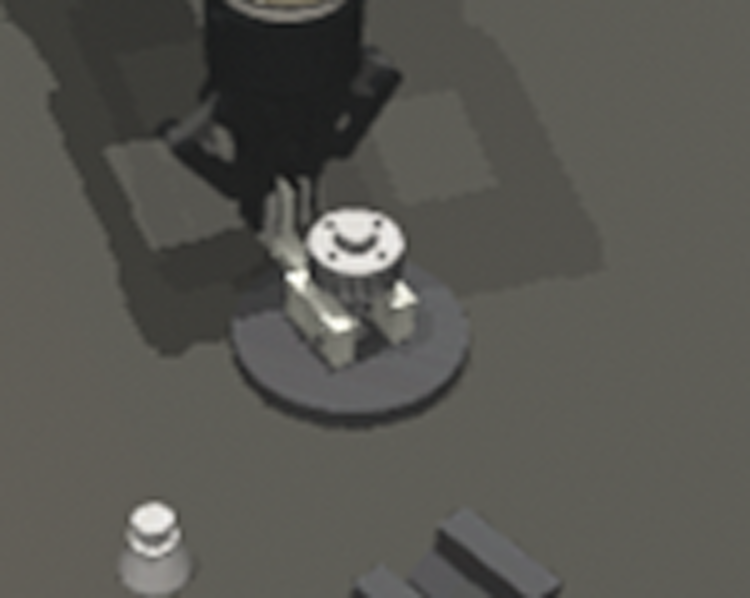

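Request:
arm_command(
  increments=[1, 0, 0, 0.001, 0, 1, 0, 0, 0.002, 0],
)

```text
t: 12.92
ee_pos: [506.3, 26.3, -4.8]
eef_rot: [0.764, -0.645, -0.001, 0.002]
force: [-1.6, -0.9, 1.1]
grip_width: 0.132
```

Request:
arm_command(
  increments=[1, 0, 0, 0.001, 0, 1, 0, 0, 0.0015, 0],
)

```text
t: 13.18
ee_pos: [506.3, 26.3, -5.0]
eef_rot: [0.765, -0.645, -0.001, 0.002]
force: [-4.7, 0.4, 7.5]
grip_width: 0.135
```

Request:
arm_command(
  increments=[0.7, 0, 0, 0, 0, 0.5, 0, 0, 0, 0, 0.5, 0, 0, 0, 0],
)

```text
t: 13.55
ee_pos: [506.5, 26.3, -5.0]
eef_rot: [0.765, -0.645, -0.0, 0.002]
force: [0.1, 0.4, 0.2]
grip_width: 0.501
```

```bash
python3 st.py; python3 - <<'E'
from h import *
im=camera("wrist"); cv2.imwrite("pics/w13.png",im[:,:,::-1])
E
```

```text
13.55 [506.5  26.3  -5. ] to home (tool) [-0.09 -0.36 -0.11] F tool [-0.4  -0.14 -0.23] M tool [-0.003  0.028 -0.009] w 0.501 [ 7.645e-01 -6.446e-01 -4.000e-04  1.900e-03]
```

View pics/w13.png

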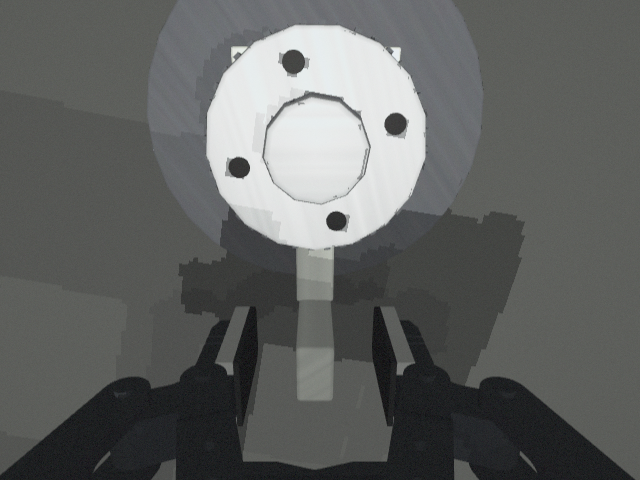

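Request:
arm_command(
  increments=[0.5, 0, 0, -0.06, 0, 0.3, 0, 0, -0.12, 0, 0, 0, -0.02, -0.14, -10, 0, 0, -0.055, -0.14, -20, 0, 0, -0.0733, -0.14, -30],
)

```text
t: 14.22
ee_pos: [580.6, 39.2, 134.9]
eef_rot: [0.907, -0.422, -0.0, 0.002]
force: [-0.7, 0.5, -0.3]
grip_width: 1.0
```

Request:
arm_command(
  increments=[0, 0, 0, 0, -10, 0, 0, 0, 0, -20, 0, 0, 0, 0, -30, 0, 0, 0, 0, -40, 0, 0, 0, 0, -50],
)

```text
t: 14.85
ee_pos: [580.5, 39.2, 134.6]
eef_rot: [1.0, 0.003, -0.001, 0.001]
force: [0.4, 1.1, 0.1]
grip_width: 0.998
```

Request:
arm_command(
  increments=[0, 0, 0, 0, -10, 0, 0, 0, 0, -20, 0, 0, 0, 0, -30, 0, 0, 0, 0, -40, 0, 0, 0, 0, -50],
)

```text
t: 15.48
ee_pos: [580.5, 39.2, 134.3]
eef_rot: [0.904, 0.428, -0.002, 0.0]
force: [-0.2, 0.4, 0.2]
grip_width: 0.998
```

Request:
arm_command(
  increments=[0, 0, 0, 0, -10, 0, 0, 0, 0, -20, 0, 0, 0, 0, -30, 0, 0, 0, 0, -40, 0, 0, 0, 0, -45],
)

```text
t: 16.1
ee_pos: [580.5, 39.2, 133.9]
eef_rot: [0.67, 0.743, -0.002, -0.0]
force: [0.1, 0.2, 0.1]
grip_width: 1.0
```

Request:
arm_command(
  increments=[0, 0, 0, 0, 0, 0, 0, 0, 0, 0],
)

```text
t: 16.35
ee_pos: [580.4, 39.3, 133.7]
eef_rot: [0.67, 0.742, -0.002, -0.001]
force: [1.0, -0.6, -0.8]
grip_width: 1.001
```

```bash
python3 st.py; python3 - <<'E'
from h import *
s=read_state(); np.savez("s14.npz",**s); print(s["qpos"],s["qvel"])
im=camera("wrist"); cv2.imwrite("pics/w14.png",im[:,:,::-1]); np.save("w14.npy",im)
E
```

```text
16.35 [580.4  39.3 133.7] to home (tool) [ -5.01 -73.99 138.9 ] F tool [-0.69  0.98  0.81] M tool [ 0.056 -0.034 -0.032] w 1.001 [ 6.701e-01  7.423e-01 -2.100e-03 -6.000e-04]
[-0.02840782  0.1801731   1.38969228 -0.00238838  1.57534277 -1.70131096] [ 0.00135491 -0.00054574 -0.00110983 -0.00192858  0.00112185 -0.00380437]
```

View pics/w14.png

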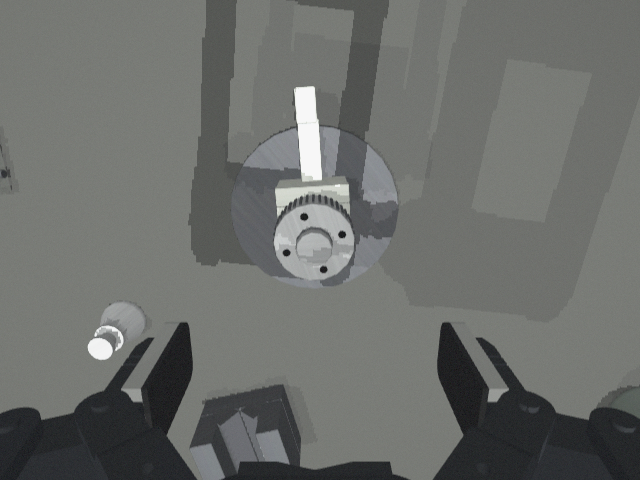

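```bash
python3 - <<'E'
import numpy as np,cv2
im=np.load("w14.npy")[:,:,::-1]
cv2.imwrite("pics/w14a.png",cv2.resize(im[75:295,225:405],None,fx=2.7,fy=2.7,interpolation=cv2.INTER_CUBIC))
cv2.imwrite("pics/w14b.png",cv2.resize(im[185:290,265:365],None,fx=5.6,fy=5.6,interpolation=cv2.INTER_CUBIC))
E
```

```text
(no output)
```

View pics/w14b.png

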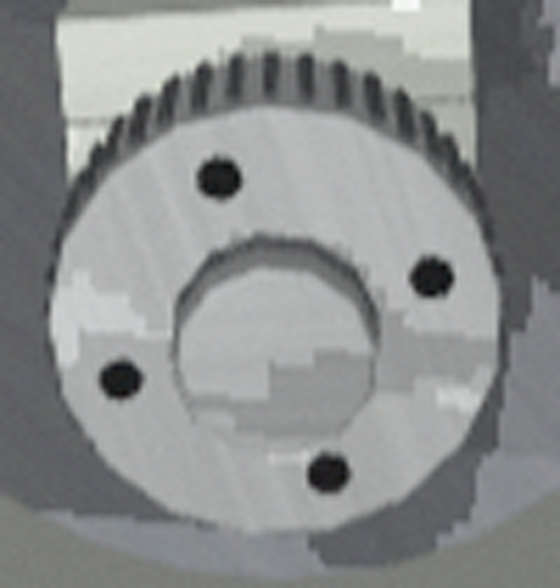

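View pics/w14a.png

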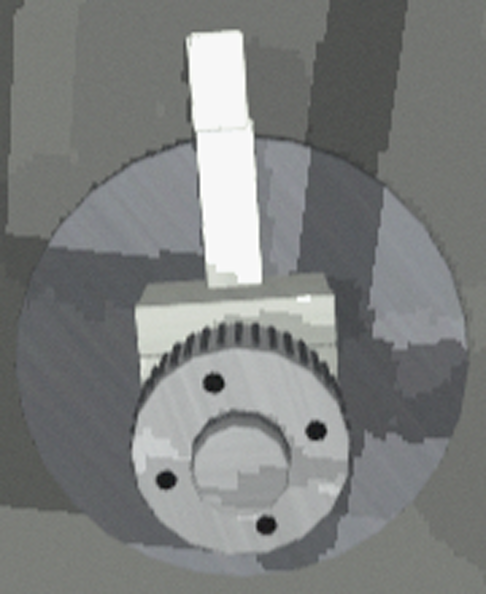

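```bash
python3 - <<'E'
from h import *
s=dict(np.load("s14.npz")); c=cam("wrist",s); R=Ro.from_quat(s["eef_rot"]).as_matrix(); T=s["ee_pos"]
q=lambda u,v:(265+(u+.5)/5.6-.5,185+(v+.5)/5.6-.5)
for (u,v),z in(((274.8,326.5),81.2),((277,353),94)):
    p=back(c,*q(u,v),z); print(p,"tool",R.T@(p-T))
# foot centre from a: left 18 right 467, top 137,bottom 575 scale 2.7
g=lambda u,v:(225+(u+.5)/2.7-.5,75+(v+.5)/2.7-.5)
L=back(c,*g(18,355),14);Rr=back(c,*g(467,355),14);U=back(c,*g(240,137),14);D=back(c,*g(240,576),14)
print((L+Rr)/2,np.linalg.norm(L-Rr),(U+D)/2,np.linalg.norm(U-D))
hs=[(220,178),(431,276),(328,473),(120,379)]
P=[back(c,*q(*h),81.2)[:2] for h in hs]; C=np.mean(P,0); print([round(np.degrees(np.arctan2(*(p-C)[::-1])),1) for p in P],[np.linalg.norm(p-C).round(1) for p in P])
s=dict(np.load("s10.npz")); print(Ro.from_quat(s["eef_rot"]).as_matrix())
E
```

```text
[579.0385688   40.60052402  81.2       ] tool [ 1.56268644 -1.01497206 52.50209162]
[577.32117767  40.70660894  94.        ] tool [ 1.81897792 -2.7624584  39.70829264]
[574.45680379  40.33630369  14.        ] 118.28441527310827 [578.55323742  40.13043132  14.        ] 119.41991472248948
[np.float64(-155.2), np.float64(115.3), np.float64(25.0), np.float64(-65.0)] [np.float64(16.7), np.float64(16.7), np.float64(16.7), np.float64(16.7)]
[[ 0.16886177 -0.98563063 -0.00423858]
 [-0.98563861 -0.16885349 -0.00224435]
 [ 0.0014964   0.0045567  -0.9999885 ]]
```

Request:
arm_command(
  increments=[0, 0.0033, -0.0012, 0.03, 0, 0, 0.0033, -0.0012, 0.07, 0, 0, 0.0033, -0.0012, 0.1, 0, 0, 0.0033, -0.0012, 0.11, 0, 0, 0.0033, -0.0012, 0.11, 0],
)

```text
t: 17.02
ee_pos: [578.4, 42.2, 23.6]
eef_rot: [0.67, 0.742, -0.002, -0.001]
force: [1.0, 0.1, 0.6]
grip_width: 1.001
```

```bash
python3 st.py; python3 - <<'E'
from h import *
s=read_state(); R=Ro.from_quat(s["eef_rot"]).as_matrix()
print("rod in tool",R.T@(np.array([578.85,40.55,s["ee_pos"][2]])-s["ee_pos"]))
im=camera("wrist"); cv2.imwrite("pics/w15.png",im[:,:,::-1])
im=camera("scene")[:,:,::-1][150:280,270:420]
cv2.imwrite("pics/s15.png",cv2.resize(im,None,fx=5,fy=4.6,interpolation=cv2.INTER_CUBIC))
E
```

```text
17.025 [578.4  42.2  23.6] to home (tool) [ -8.3  -72.66  28.83] F tool [ 0.05  0.98 -0.6 ] M tool [ 0.006 -0.004 -0.014] w 1.001 [ 0.6702  0.7422 -0.0023 -0.0009]
rod in tool [-1.64340726e+00  3.20808185e-01  1.47823471e-03]
```

View pics/w15.png

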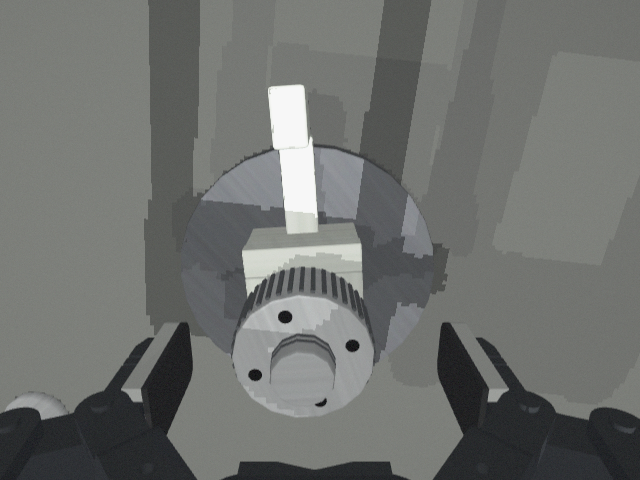

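View pics/s15.png

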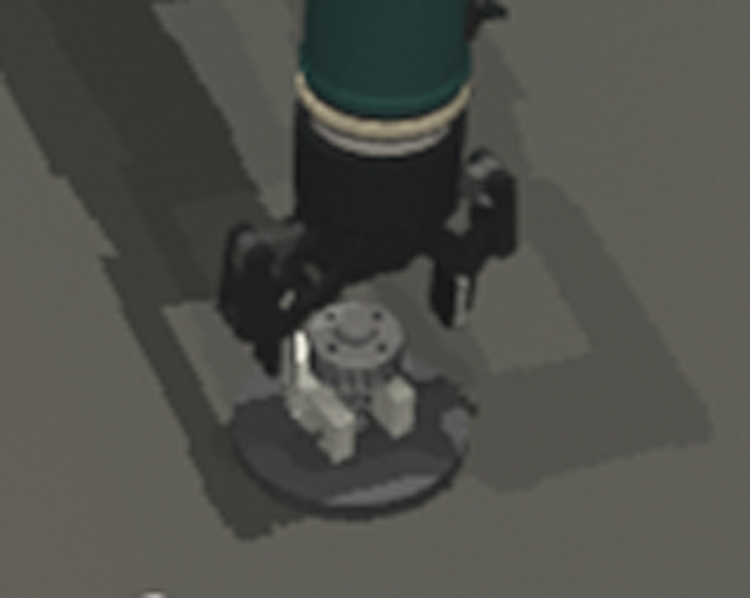

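```bash
python3 - <<'E'
from h import *
s=dict(np.load("s14.npz")); R=Ro.from_quat(s["eef_rot"]).as_matrix(); T=s["ee_pos"]; print(R,T,s["eef_rot"],s["t"])
M=camera_info("wrist")["mount"]; K=camera_info("wrist")["K"]; print(M[:3,3],K)
d=np.linalg.solve(K,[314.1,243,1]); 
for z in (200,240): print((M@[*(d*z),1])[:3])
c=cam("wrist",s); p=back(c,314.1,243,81.2); print(p,R.T@(p-T), proj(c,p))
E
```

```text
[[-0.10192647  0.99478512 -0.00368187]
 [ 0.99479013  0.10191852 -0.00228469]
 [-0.00189753 -0.00389556 -0.99999061]] [580.40083314  39.26937461 133.70061008] [ 6.70101788e-01  7.42266057e-01 -2.08155039e-03 -6.00979632e-04] 16.35
[   2.41982527  -81.27079964 -178.75724864] [[431.75854705   0.         314.52298459]
 [  0.         431.75854705 238.93070981]
 [  0.           0.           1.        ]]
[  1.92310931 -15.6492677   10.1796704 ]
[ 1.82376611 -2.52496131 47.9670542 ]
[579.07770434  40.8549977   81.2       ] [ 1.81184539 -0.95010502 52.50136614] [[314.1 243. ]]
```

Request:
arm_command(
  increments=[0, -0.0036, -0.0003, 0, 0, 0, -0.0036, -0.0003, 0, 0, 0, -0.0036, -0.0003, 0, 0],
)

```text
t: 17.5
ee_pos: [580.2, 38.4, 26.1]
eef_rot: [0.67, 0.742, -0.001, 0.001]
force: [-0.9, -0.4, -0.1]
grip_width: 0.999
```

```bash
python3 st.py; python3 - <<'E'
from h import *
im=camera("wrist"); cv2.imwrite("pics/w16.png",im[:,:,::-1])
E
```

```text
17.5 [580.2  38.4  26.1] to home (tool) [ -4.4  -74.25  31.  ] F tool [-0.27 -0.93  0.09] M tool [-0.028  0.001 -0.006] w 0.999 [ 6.702e-01  7.422e-01 -7.000e-04  9.000e-04]
```

View pics/w16.png

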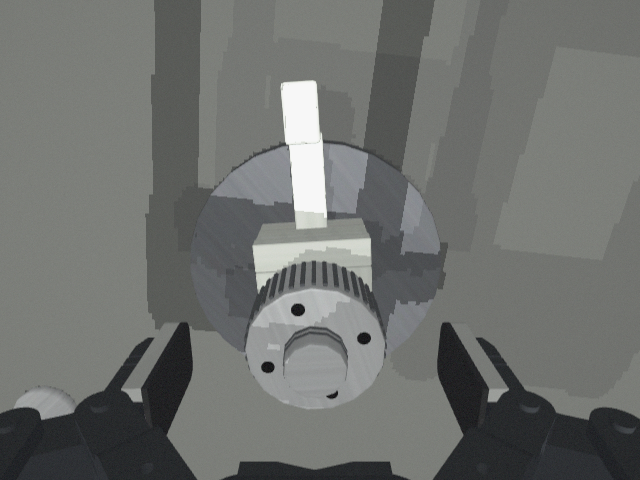

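Request:
arm_command(
  increments=[0, 0, -0.001, 0.002, 0, 0, 0, -0.001, 0.003, 0, 0.5, 0, -0.001, 0.003, 0],
)

```text
t: 17.92
ee_pos: [578.8, 38.4, 22.6]
eef_rot: [0.67, 0.742, -0.001, 0.001]
force: [0.6, 0.2, -0.8]
grip_width: 0.815
```

```bash
python3 st.py
```

```text
17.925 [578.8  38.4  22.6] to home (tool) [ -4.51 -72.84  27.54] F tool [0.13 0.6  0.75] M tool [ 0.034  0.031 -0.002] w 0.815 [ 6.701e-01  7.422e-01 -1.000e-03  6.000e-04]
```

Request:
arm_command(
  increments=[0.6, 0, 0, 0, 0, 1, 0, 0, 0, 0, 1, 0, 0, 0, 0],
)

```text
t: 18.3
ee_pos: [578.8, 38.4, 22.8]
eef_rot: [0.67, 0.742, -0.001, 0.001]
force: [-0.2, -0.5, 2.6]
grip_width: 0.518
```

```bash
python3 st.py; python3 - <<'E'
from h import *
im=camera("wrist"); cv2.imwrite("pics/w17.png",im[:,:,::-1])
E
```

```text
18.3 [578.8  38.4  22.8] to home (tool) [ -4.53 -72.85  27.8 ] F tool [-0.51 -0.3  -2.57] M tool [ 0.197 -0.005  0.008] w 0.518 [ 6.701e-01  7.422e-01 -1.000e-03  6.000e-04]
```

View pics/w17.png

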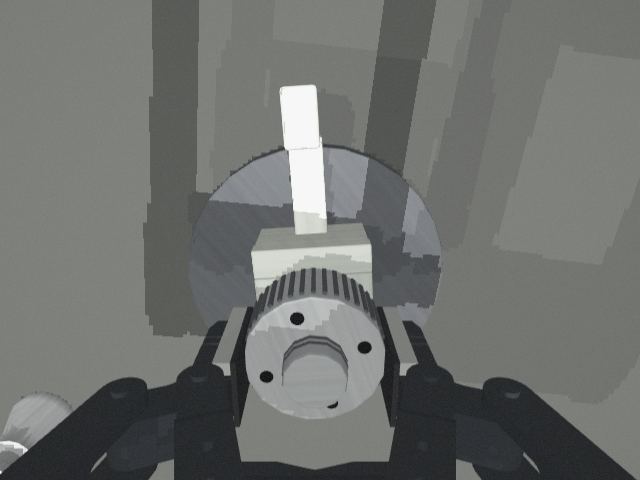

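Request:
arm_command(
  increments=[1, 0, 0, 0.0003, 4, 1, 0, 0, 0.0007, 8, 1, 0, 0, 0.0012, 14, 1, 0, 0, 0.0017, 20, 1, 0, 0, 0.0017, 20],
)

```text
t: 18.98
ee_pos: [578.8, 38.0, 21.2]
eef_rot: [0.789, 0.615, -0.001, 0.001]
force: [-1.1, -0.5, 1.8]
grip_width: 0.518
```

```bash
python3 st.py; python3 - <<'E'
from h import *
im=camera("wrist"); cv2.imwrite("pics/w18.png",im[:,:,::-1])
for i in range(1):
  s=read_state(); print(s["ft_torque"],s["force"],s["qpos"][5])
E
python3 st.py
```

```text
18.975 [578.8  38.   21.2] to home (tool) [-28.72 -66.98  26.15] F tool [-0.78 -0.9  -1.78] M tool [ 0.116 -0.221  0.092] w 0.518 [ 0.7886  0.6149 -0.0011  0.001 ]
[-0.21153947  0.19186423 -0.11027511] [-1.3765479  -1.01839945  2.50767066] -1.3547573810458728
19.025 [578.8  38.   21.2] to home (tool) [-28.68 -66.99  26.18] F tool [-1.33 -1.09 -2.5 ] M tool [ 0.135 -0.252  0.11 ] w 0.521 [ 0.7884  0.6151 -0.0011  0.0009]
```

View pics/w18.png

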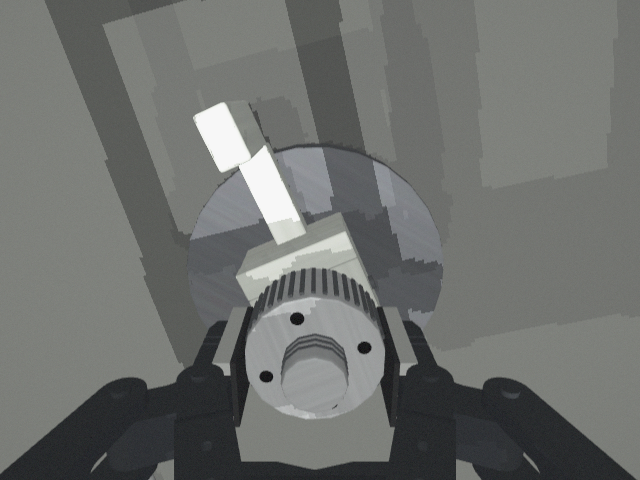

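Request:
arm_command(
  increments=[1, 0, 0, 0.0008, 9, 1, 0, 0, 0.0015, 18, 1, 0, 0, 0.0023, 27, 1, 0, 0, 0.003, 36, 1, 0, 0, 0.0037, 45],
)

```text
t: 19.65
ee_pos: [578.2, 37.3, 17.4]
eef_rot: [0.964, 0.265, -0.001, 0.002]
force: [-2.5, -2.5, 1.5]
grip_width: 0.517
```

```bash
python3 st.py; python3 -c "
from plant import *
s=read_state(); print(s['qpos'][5],s['ee_pos'])"
```

```text
19.65 [578.2  37.3  17.4] to home (tool) [-66.85 -27.2   22.5 ] F tool [-3.4   0.88 -1.52] M tool [-0.127 -0.524 -0.114] w 0.517 [ 0.9642  0.265  -0.0015  0.0018]
-0.566190503595763 [578.20627885  37.31428944  17.4150632 ]
```

Request:
arm_command(
  increments=[1, 0, 0, 0.0005, 6, 1, 0, 0, 0.001, 12, 1, 0, 0, 0.0015, 18, 1, 0, 0, 0.002, 24, 1, 0, 0, 0.0025, 30],
)

```text
t: 20.27
ee_pos: [577.6, 37.1, 14.9]
eef_rot: [1.0, 0.006, -0.002, 0.002]
force: [-2.4, -2.1, 1.7]
grip_width: 0.521
```

```bash
cat > st2.py <<'E'
from h import *
s=read_state(); R=Ro.from_quat(s["eef_rot"]).as_matrix()
print(round(s["t"],3),s["ee_pos"].round(2),"j6",s["qpos"][5].round(4),"turned",(s["qpos"][5]+1.7013).round(3),"yaw",np.degrees(np.arctan2(R[1,0],R[0,0])).round(2),"Fw",s["force"].round(2),"Mt",(R.T@s["ft_torque"]).round(3),"eff6",s["effort"][5])
E
python3 st2.py
```

```text
20.275 [577.59  37.07  14.93] j6 -0.0411 turned 1.66 yaw 0.65 Fw [-2.43 -2.08  1.67] Mt [-0.16  -0.373 -0.123] eff6 -0.5970552563667297
```

Request:
arm_command(
  increments=[1, 0, 0, 0.0003, 4, 1, 0, 0, 0.0006, 8, 1, 0, 0, 0.001, 12],
)

```text
t: 20.65
ee_pos: [577.3, 37.1, 13.9]
eef_rot: [0.995, -0.099, -0.002, 0.002]
force: [-1.6, -1.5, 2.3]
grip_width: 0.52
```

```bash
python3 st2.py
```

```text
20.65 [577.32  37.13  13.93] j6 0.1687 turned 1.87 yaw -11.37 Fw [-1.58 -1.47  2.25] Mt [-0.058 -0.242 -0.065] eff6 -0.3691416420042515
```

Request:
arm_command(
  increments=[1, 0, 0, 0.0003, 3, 1, 0, 0, 0.0005, 6, 1, 0, 0, 0.0008, 9],
)

```text
t: 21.02
ee_pos: [577.1, 37.2, 13.2]
eef_rot: [0.984, -0.177, -0.002, 0.003]
force: [-1.3, -1.0, 1.3]
grip_width: 0.521
```

```bash
python3 st2.py; python3 - <<'E'
from h import *
im=camera("scene")[:,:,::-1][150:280,270:420]
cv2.imwrite("pics/s19.png",cv2.resize(im,None,fx=5,fy=4.6,interpolation=cv2.INTER_CUBIC))
im=camera("wrist"); cv2.imwrite("pics/w19.png",im[:,:,::-1])
E
python3 st2.py
```

```text
21.025 [577.14  37.17  13.21] j6 0.3255 turned 2.027 yaw -20.36 Fw [-1.32 -0.96  1.31] Mt [-0.097 -0.172 -0.111] eff6 -0.2556951530277729
21.125 [577.1   37.18  13.13] j6 0.3244 turned 2.026 yaw -20.29 Fw [-2.12 -1.27  2.39] Mt [-0.156 -0.211  0.066] eff6 0.10267299832776189
```

View pics/w19.png

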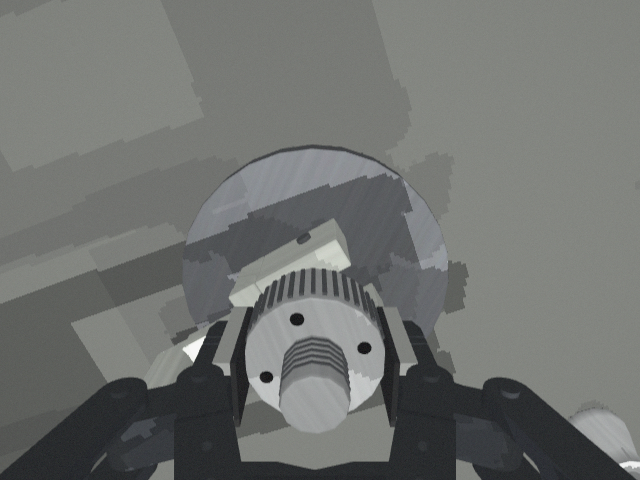

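View pics/s19.png

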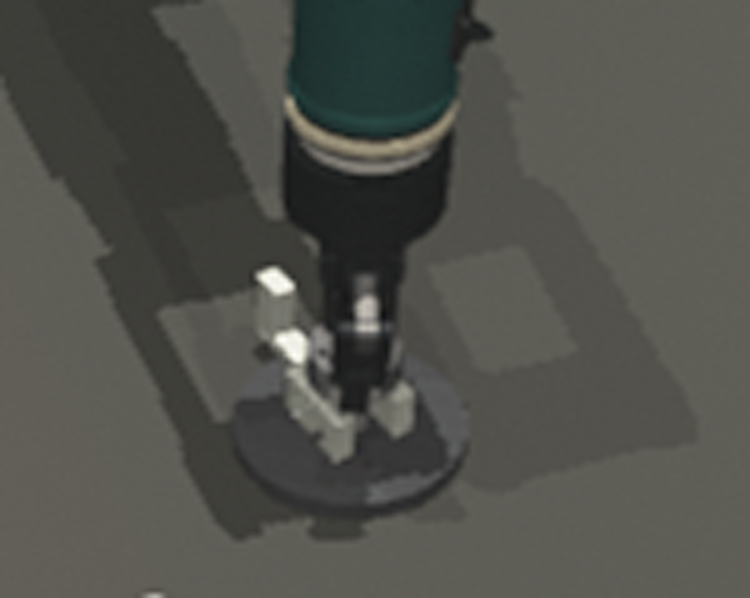

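Request:
arm_command(
  increments=[1, 0, 0, 0.0001, 1.5, 1, 0, 0, 0.0002, 3],
)

```text
t: 21.38
ee_pos: [577.0, 37.2, 12.9]
eef_rot: [0.979, -0.202, -0.002, 0.003]
force: [-1.1, -0.1, 0.8]
grip_width: 0.522
```

```bash
python3 st2.py
```

```text
21.375 [577.04  37.2   12.92] j6 0.3776 turned 2.079 yaw -23.34 Fw [-1.07 -0.06  0.75] Mt [-0.13 -0.21 -0.1 ] eff6 -0.09626940591260791
```

Request:
arm_command(
  increments=[1, 0, 0, 0.0001, 1.5, 1, 0, 0, 0.0002, 3],
)

```text
t: 21.62
ee_pos: [577.0, 37.2, 12.7]
eef_rot: [0.974, -0.229, -0.002, 0.003]
force: [-1.7, -0.8, 0.5]
grip_width: 0.516
```

```bash
python3 st2.py
```

```text
21.625 [576.98  37.2   12.69] j6 0.4315 turned 2.133 yaw -26.43 Fw [-1.71 -0.83  0.46] Mt [-0.094 -0.166 -0.042] eff6 -0.08364268345758319
```

Request:
arm_command(
  increments=[1, 0, 0, 0.0001, 1.5, 1, 0, 0, 0.0002, 3],
)

```text
t: 21.88
ee_pos: [576.9, 37.3, 12.4]
eef_rot: [0.967, -0.255, -0.002, 0.003]
force: [-2.1, -1.5, 1.2]
grip_width: 0.522
```

```bash
python3 st2.py
```

```text
21.875 [576.94  37.27  12.45] j6 0.4855 turned 2.187 yaw -29.52 Fw [-2.1  -1.49  1.21] Mt [-0.142 -0.175 -0.127] eff6 -0.08024113951250911
```

Request:
arm_command(
  increments=[1, 0, 0, 0.0001, 1.5, 1, 0, 0, 0.0002, 3],
)

```text
t: 22.12
ee_pos: [576.9, 37.3, 12.2]
eef_rot: [0.96, -0.281, -0.002, 0.003]
force: [-1.3, -1.0, 0.6]
grip_width: 0.518
```

```bash
python3 st2.py
```

```text
22.125 [576.87  37.3   12.17] j6 0.5396 turned 2.241 yaw -32.62 Fw [-1.26 -0.99  0.59] Mt [-0.126 -0.18  -0.068] eff6 -0.07905845297500491
```

Request:
arm_command(
  increments=[1, 0, 0, 0.0001, 1.5, 1, 0, 0, 0.0002, 3],
)

```text
t: 22.38
ee_pos: [576.8, 37.3, 11.9]
eef_rot: [0.952, -0.307, -0.002, 0.003]
force: [-1.7, -0.2, 1.4]
grip_width: 0.52
```

```bash
python3 st2.py
```

```text
22.375 [576.79  37.32  11.92] j6 0.5937 turned 2.295 yaw -35.72 Fw [-1.74 -0.17  1.37] Mt [-0.125 -0.173 -0.041] eff6 -0.07848331471905112
```

Request:
arm_command(
  increments=[1, 0, 0, 0.0001, 1.5, 1, 0, 0, 0.0002, 3],
)

```text
t: 22.62
ee_pos: [576.7, 37.4, 11.7]
eef_rot: [0.943, -0.332, -0.002, 0.003]
force: [-2.3, -1.4, 0.7]
grip_width: 0.521
```

```bash
python3 st2.py
```

```text
22.625 [576.75  37.36  11.66] j6 0.6479 turned 2.349 yaw -38.82 Fw [-2.26 -1.41  0.74] Mt [-0.105 -0.224 -0.092] eff6 -0.07803732063621283
```

Request:
arm_command(
  increments=[1, 0, 0, 0.0001, 1.5, 1, 0, 0, 0.0002, 3],
)

```text
t: 22.88
ee_pos: [576.7, 37.4, 11.4]
eef_rot: [0.934, -0.358, -0.002, 0.003]
force: [-1.5, -0.1, 1.6]
grip_width: 0.521
```

```bash
python3 st2.py
```

```text
22.875 [576.71  37.41  11.4 ] j6 0.702 turned 2.403 yaw -41.92 Fw [-1.48 -0.1   1.61] Mt [-0.113 -0.201 -0.096] eff6 -0.07767994422465563
```

Request:
arm_command(
  increments=[1, 0, 0, 0.0001, 1.5, 1, 0, 0, 0.0002, 3],
)

```text
t: 23.12
ee_pos: [576.7, 37.5, 11.2]
eef_rot: [0.924, -0.383, -0.002, 0.003]
force: [-1.6, 0.4, 0.7]
grip_width: 0.521
```

```bash
python3 st2.py
```

```text
23.125 [576.67  37.46  11.18] j6 0.7561 turned 2.457 yaw -45.02 Fw [-1.63  0.42  0.74] Mt [-0.094 -0.204 -0.098] eff6 -0.07711598882451653
```

Request:
arm_command(
  increments=[1, 0, 0, 0.0001, 1.5, 1, 0, 0, 0.0002, 3],
)

```text
t: 23.38
ee_pos: [576.6, 37.5, 10.9]
eef_rot: [0.913, -0.408, -0.002, 0.003]
force: [-2.0, -0.6, 1.1]
grip_width: 0.52
```

```bash
python3 st2.py
```

```text
23.375 [576.61  37.53  10.9 ] j6 0.8102 turned 2.512 yaw -48.12 Fw [-2.02 -0.57  1.14] Mt [-0.158 -0.201 -0.093] eff6 -0.07672252133488655
```

Request:
arm_command(
  increments=[1, 0, 0, 0.0001, 1.5, 1, 0, 0, 0.0002, 3],
)

```text
t: 23.62
ee_pos: [576.6, 37.6, 10.6]
eef_rot: [0.902, -0.432, -0.002, 0.003]
force: [-1.2, 0.3, 0.8]
grip_width: 0.516
```

```bash
python3 st2.py
```

```text
23.625 [576.55  37.55  10.63] j6 0.8644 turned 2.566 yaw -51.23 Fw [-1.16  0.26  0.83] Mt [-0.085 -0.208 -0.076] eff6 -0.0762238958850503
```

Request:
arm_command(
  increments=[1, 0, 0, 0.0001, 1.5, 1, 0, 0, 0.0002, 3],
)

```text
t: 23.88
ee_pos: [576.5, 37.6, 10.4]
eef_rot: [0.89, -0.457, -0.002, 0.003]
force: [-1.4, 0.2, 0.7]
grip_width: 0.52
```

```bash
python3 st2.py
```

```text
23.875 [576.53  37.62  10.37] j6 0.9185 turned 2.62 yaw -54.33 Fw [-1.45  0.21  0.74] Mt [-0.06  -0.159 -0.052] eff6 -0.07573092123493552
```

Request:
arm_command(
  increments=[1, 0, 0, 0.0001, 1.5, 1, 0, 0, 0.0002, 3],
)

```text
t: 24.12
ee_pos: [576.5, 37.6, 10.1]
eef_rot: [0.877, -0.48, -0.002, 0.003]
force: [-0.7, -0.8, 0.0]
grip_width: 0.518
```

```bash
python3 st2.py
```

```text
24.125 [576.51  37.65  10.15] j6 0.9726 turned 2.674 yaw -57.43 Fw [-0.73 -0.76  0.03] Mt [-0.127 -0.14  -0.083] eff6 -0.0751822697930038
```

Request:
arm_command(
  increments=[1, 0, 0, 0.0001, 1.5, 1, 0, 0, 0.0002, 3],
)

```text
t: 24.38
ee_pos: [576.5, 37.7, 9.9]
eef_rot: [0.864, -0.504, -0.002, 0.003]
force: [-1.1, -0.3, 0.9]
grip_width: 0.523
```

```bash
python3 st2.py;  python3 - <<'E'
from h import *
im=camera("wrist"); cv2.imwrite("pics/w20.png",im[:,:,::-1])
E
```

```text
24.375 [576.46  37.72   9.88] j6 1.0267 turned 2.728 yaw -60.53 Fw [-1.1  -0.33  0.87] Mt [-0.05 -0.2  -0.07] eff6 -0.0746352318674326
```

View pics/w20.png

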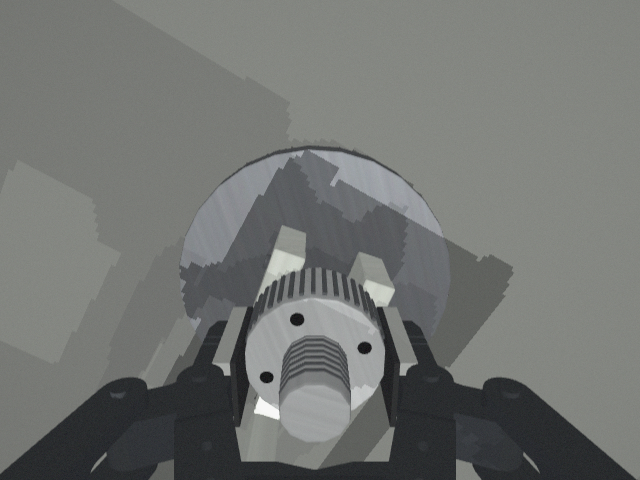

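Request:
arm_command(
  increments=[1, 0, 0, 0.0001, 1, 1, 0, 0, 0.0002, 2],
)

```text
t: 24.68
ee_pos: [576.5, 37.8, 9.7]
eef_rot: [0.854, -0.52, -0.002, 0.003]
force: [-1.0, -0.0, 1.2]
grip_width: 0.522
```

```bash
python3 st2.py
```

```text
24.675 [576.46  37.79   9.71] j6 1.0633 turned 2.765 yaw -62.62 Fw [-0.98 -0.02  1.21] Mt [-0.13  -0.301 -0.082] eff6 -0.01966745825484395
```

Request:
arm_command(
  increments=[1, 0, 0, 0.0001, 1, 1, 0, 0, 0.0002, 2],
)

```text
t: 24.92
ee_pos: [576.4, 37.8, 9.5]
eef_rot: [0.845, -0.535, -0.002, 0.003]
force: [-1.9, 0.6, 0.3]
grip_width: 0.515
```

```bash
python3 st2.py
```

```text
24.925 [576.41  37.81   9.52] j6 1.0994 turned 2.801 yaw -64.69 Fw [-1.91  0.59  0.34] Mt [-0.125 -0.239 -0.136] eff6 -0.02135233604349196
```

Request:
arm_command(
  increments=[1, 0, 0, 0.0001, 1, 1, 0, 0, 0.0002, 2],
)

```text
t: 25.18
ee_pos: [576.4, 37.8, 9.4]
eef_rot: [0.835, -0.55, -0.002, 0.003]
force: [-2.1, -0.2, 1.2]
grip_width: 0.521
```

```bash
python3 st2.py
```

```text
25.175 [576.43  37.84   9.36] j6 1.1355 turned 2.837 yaw -66.76 Fw [-2.11 -0.22  1.21] Mt [-0.145 -0.249 -0.085] eff6 -0.021833074861206114
```

Request:
arm_command(
  increments=[1, 0, 0, 0.0001, 1, 1, 0, 0, 0.0002, 2],
)

```text
t: 25.42
ee_pos: [576.4, 37.9, 9.2]
eef_rot: [0.825, -0.565, -0.002, 0.003]
force: [-2.6, 0.9, 0.8]
grip_width: 0.516
```

```bash
python3 st2.py
```

```text
25.425 [576.37  37.87   9.17] j6 1.1715 turned 2.873 yaw -68.82 Fw [-2.57  0.9   0.78] Mt [-0.182 -0.276 -0.099] eff6 -0.022330032661557198
```

Request:
arm_command(
  increments=[1, 0, 0, 0.0001, 1, 1, 0, 0, 0.0002, 2],
)

```text
t: 25.68
ee_pos: [576.4, 37.9, 9.0]
eef_rot: [0.815, -0.58, -0.002, 0.003]
force: [-1.4, 0.2, 0.6]
grip_width: 0.515
```

```bash
python3 st2.py
```

```text
25.675 [576.38  37.92   8.99] j6 1.2076 turned 2.909 yaw -70.89 Fw [-1.39  0.19  0.62] Mt [-0.17  -0.258 -0.049] eff6 -0.022832828108221292
```

Request:
arm_command(
  increments=[1, 0, 0, 0.0001, 1, 1, 0, 0, 0.0002, 2],
)

```text
t: 25.92
ee_pos: [576.4, 38.0, 8.8]
eef_rot: [0.804, -0.595, -0.002, 0.003]
force: [-2.4, 1.5, 1.7]
grip_width: 0.52
```

```bash
python3 st2.py
```

```text
25.925 [576.36  37.97   8.81] j6 1.2437 turned 2.945 yaw -72.96 Fw [-2.43  1.53  1.67] Mt [-0.145 -0.239 -0.03 ] eff6 -0.023298116284422576
```

Request:
arm_command(
  increments=[1, 0, 0, 0.0001, 1, 1, 0, 0, 0.0002, 2],
)

```text
t: 26.18
ee_pos: [576.4, 38.0, 8.7]
eef_rot: [0.793, -0.609, -0.001, 0.003]
force: [-2.3, 0.2, 1.2]
grip_width: 0.516
```

```bash
python3 st2.py
```

```text
26.175 [576.36  38.04   8.65] j6 1.2798 turned 2.981 yaw -75.02 Fw [-2.31  0.19  1.23] Mt [-0.2   -0.315 -0.117] eff6 -0.02382791368290782
```

Request:
arm_command(
  increments=[1, 0, 0, 0.0001, 1, 1, 0, 0, 0.0002, 2],
)

```text
t: 26.42
ee_pos: [576.3, 38.0, 8.5]
eef_rot: [0.782, -0.623, -0.001, 0.003]
force: [-2.4, 1.5, 2.0]
grip_width: 0.522
```

```bash
python3 st2.py
```

```text
26.425 [576.34  38.05   8.48] j6 1.3159 turned 3.017 yaw -77.09 Fw [-2.37  1.49  2.01] Mt [-0.287 -0.309 -0.058] eff6 -0.024304402177222073
```

Request:
arm_command(
  increments=[1, 0, 0, 0.0001, 1, 1, 0, 0, 0.0002, 2],
)

```text
t: 26.68
ee_pos: [576.3, 38.1, 8.3]
eef_rot: [0.771, -0.637, -0.001, 0.003]
force: [-2.4, 0.5, 1.8]
grip_width: 0.517
```

```bash
python3 st2.py
```

```text
26.675 [576.33  38.11   8.27] j6 1.352 turned 3.053 yaw -79.16 Fw [-2.44  0.54  1.77] Mt [-0.265 -0.307 -0.127] eff6 -0.024770350428298116
```

Request:
arm_command(
  increments=[1, 0, 0, 0.0001, 1, 1, 0, 0, 0.0002, 2],
)

```text
t: 26.92
ee_pos: [576.3, 38.1, 8.1]
eef_rot: [0.759, -0.651, -0.001, 0.003]
force: [-1.2, 0.4, 2.1]
grip_width: 0.517
```

```bash
python3 st2.py
```

```text
26.925 [576.34  38.15   8.12] j6 1.3881 turned 3.089 yaw -81.23 Fw [-1.16  0.42  2.14] Mt [-0.274 -0.26  -0.083] eff6 -0.025260387919843197
```

Request:
arm_command(
  increments=[1, 0, 0, 0.0001, 1, 1, 0, 0, 0.0002, 2],
)

```text
t: 27.18
ee_pos: [576.3, 38.2, 7.9]
eef_rot: [0.747, -0.665, -0.001, 0.003]
force: [-2.2, 1.3, 2.7]
grip_width: 0.517
```

```bash
python3 st2.py;  python3 - <<'E'
from h import *
im=camera("scene")[:,:,::-1][180:270,290:390]
cv2.imwrite("pics/s21.png",cv2.resize(im,None,fx=6.5,fy=6.5,interpolation=cv2.INTER_CUBIC))
im=camera("wrist"); cv2.imwrite("pics/w21.png",im[:,:,::-1])
E
```

```text
27.175 [576.34  38.17   7.94] j6 1.4242 turned 3.125 yaw -83.3 Fw [-2.17  1.32  2.67] Mt [-0.249 -0.299 -0.1  ] eff6 -0.025756072718650103
```

View pics/s21.png

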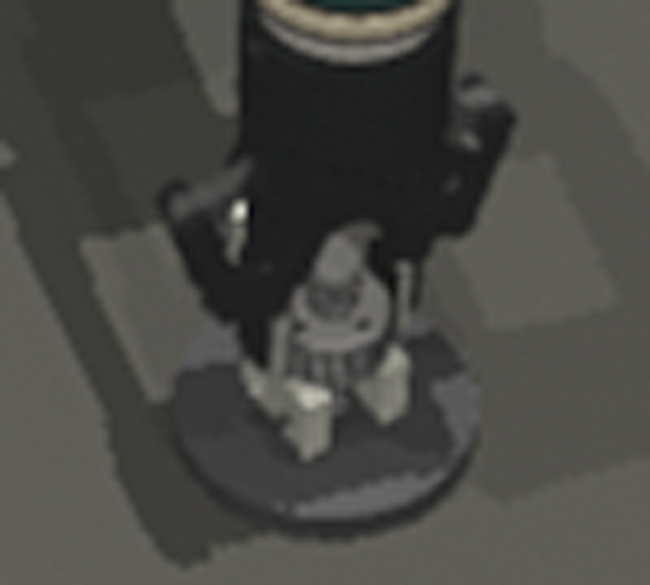

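View pics/w21.png

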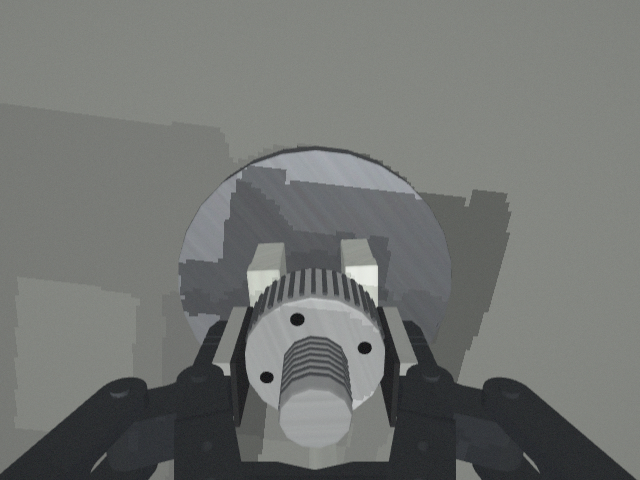

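Request:
arm_command(
  increments=[1, 0, 0, 0.0001, 1, 1, 0, 0, 0.0002, 2],
)

```text
t: 27.52
ee_pos: [576.3, 38.2, 7.8]
eef_rot: [0.735, -0.678, -0.001, 0.003]
force: [-2.2, 1.4, 3.3]
grip_width: 0.516
```

```bash
python3 st2.py
```

```text
27.525 [576.35  38.21   7.82] j6 1.4595 turned 3.161 yaw -85.32 Fw [-2.17  1.37  3.27] Mt [-0.309 -0.371 -0.14 ] eff6 0.0009885385225061327
```

Request:
arm_command(
  increments=[1, 0, 0, 0.0001, 1, 1, 0, 0, 0.0002, 2],
)

```text
t: 27.78
ee_pos: [576.3, 38.3, 7.7]
eef_rot: [0.723, -0.691, -0.001, 0.003]
force: [-2.9, 0.5, 2.8]
grip_width: 0.517
```

```bash
python3 st2.py
```

```text
27.775 [576.31  38.27   7.74] j6 1.4954 turned 3.197 yaw -87.38 Fw [-2.85  0.46  2.76] Mt [-0.406 -0.394 -0.099] eff6 0.06291181314736605
```

Request:
arm_command(
  increments=[1, 0, 0, 0.0001, 1, 1, 0, 0, 0.0002, 2],
)

```text
t: 28.02
ee_pos: [576.3, 38.3, 7.7]
eef_rot: [0.711, -0.704, -0.001, 0.003]
force: [-2.5, -0.3, 4.9]
grip_width: 0.513
```

```bash
python3 st2.py
```

```text
28.025 [576.3   38.33   7.66] j6 1.5314 turned 3.233 yaw -89.44 Fw [-2.48 -0.25  4.86] Mt [-0.443 -0.397 -0.217] eff6 0.12505849823355675
```

Request:
arm_command(
  increments=[1, 0, 0, 0.0001, 1, 1, 0, 0, 0.0002, 2],
)

```text
t: 28.28
ee_pos: [576.3, 38.4, 7.7]
eef_rot: [-0.698, 0.716, 0.001, -0.003]
force: [-3.9, 0.6, 4.8]
grip_width: 0.522
```

```bash
python3 st2.py
```

```text
28.275 [576.31  38.36   7.67] j6 1.5672 turned 3.269 yaw -91.49 Fw [-3.86  0.56  4.83] Mt [-0.502 -0.371 -0.352] eff6 0.22116313688457012
```

Request:
arm_command(
  increments=[0.3, 0, 0, 0, 0, 0.3, 0, 0, 0, 0],
)

```text
t: 28.52
ee_pos: [576.9, 37.9, 7.4]
eef_rot: [-0.698, 0.716, 0.001, -0.003]
force: [-0.1, 0.5, -0.1]
grip_width: 0.704
```

```bash
python3 st2.py;  python3 - <<'E'
from h import *
im=camera("wrist"); cv2.imwrite("pics/w22.png",im[:,:,::-1])
E
python3 st2.py
```

```text
28.525 [576.86  37.93   7.43] j6 1.5676 turned 3.269 yaw -91.52 Fw [-0.08  0.47 -0.12] Mt [-0.028  0.026 -0.059] eff6 0.005806029948871583
28.575 [576.75  38.02   7.48] j6 1.5675 turned 3.269 yaw -91.51 Fw [-0.17  0.47  0.39] Mt [ 0.037  0.039 -0.004] eff6 0.0030715298635186628
```

View pics/w22.png

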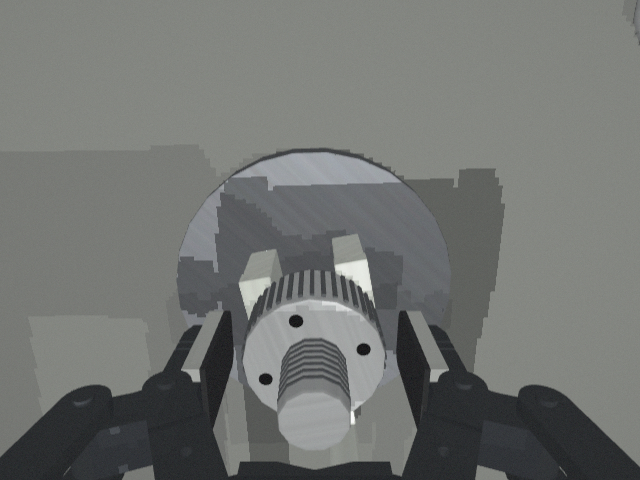

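Request:
arm_command(
  increments=[0.3, 0, 0, -0.004, 0, 0.3, 0, -0.0017, -0.007, 0, 0.3, 0, -0.0017, -0.007, 0],
)

```text
t: 28.95
ee_pos: [579.2, 37.9, 15.1]
eef_rot: [-0.698, 0.716, 0.0, -0.002]
force: [-0.0, -0.4, 0.1]
grip_width: 0.698
```

Request:
arm_command(
  increments=[0.6, 0, 0, 0, 0, 1, 0, 0, 0, 0, 1, 0, 0, 0, 0],
)

```text
t: 29.32
ee_pos: [579.2, 38.3, 15.6]
eef_rot: [-0.698, 0.716, 0.0, -0.002]
force: [-1.7, 1.2, 4.0]
grip_width: 0.512
```

```bash
python3 st2.py;  python3 - <<'E'
from h import *
im=camera("wrist"); cv2.imwrite("pics/w23.png",im[:,:,::-1])
E
python3 st2.py
```

```text
29.325 [579.2   38.26  15.63] j6 1.5675 turned 3.269 yaw -91.51 Fw [-1.68  1.16  4.04] Mt [-0.292 -0.275  0.   ] eff6 0.026130902697332203
29.375 [579.21  38.25  15.63] j6 1.5675 turned 3.269 yaw -91.51 Fw [-1.84  1.93  4.75] Mt [-0.296 -0.262 -0.042] eff6 0.02679487515706569
```

View pics/w23.png

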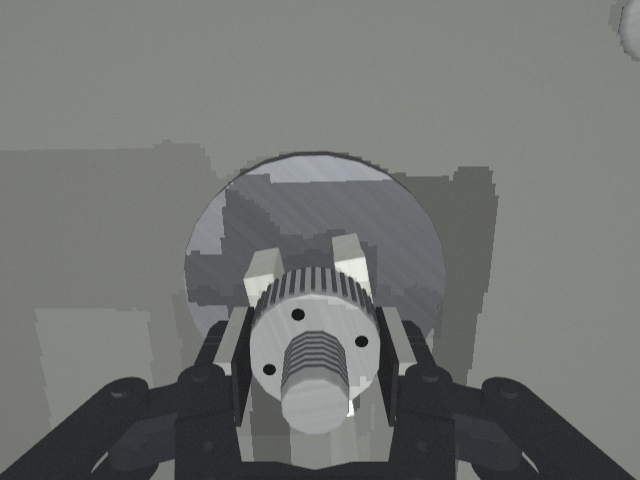

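Request:
arm_command(
  increments=[1, 0, 0, -0.0001, -1, 1, 0, 0, -0.0002, -2],
)

```text
t: 29.62
ee_pos: [579.2, 38.3, 15.6]
eef_rot: [0.71, -0.704, -0.0, 0.002]
force: [-1.1, 0.3, 2.2]
grip_width: 0.51
```

```bash
python3 st2.py
```

```text
29.625 [579.15  38.3   15.63] j6 1.5317 turned 3.233 yaw -89.46 Fw [-1.12  0.31  2.22] Mt [-0.109 -0.239  0.148] eff6 -0.06205317098647356
```

Request:
arm_command(
  increments=[1, 0, 0, -0.0001, -1, 1, 0, 0, -0.0002, -2],
)

```text
t: 29.88
ee_pos: [579.1, 38.4, 15.6]
eef_rot: [0.723, -0.691, -0.001, 0.002]
force: [0.3, 1.4, 1.3]
grip_width: 0.514
```

```bash
python3 st2.py
```

```text
29.875 [579.14  38.37  15.63] j6 1.4956 turned 3.197 yaw -87.39 Fw [0.29 1.43 1.28] Mt [-0.066 -0.272  0.132] eff6 -0.027208563988097012
```

Request:
arm_command(
  increments=[1, 0, 0, -0.0001, -1, 1, 0, 0, -0.0002, -2],
)

```text
t: 30.12
ee_pos: [579.2, 38.4, 15.7]
eef_rot: [0.735, -0.678, -0.001, 0.002]
force: [-0.9, 1.6, 1.4]
grip_width: 0.513
```

```bash
python3 st2.py
```

```text
30.125 [579.15  38.43  15.72] j6 1.4594 turned 3.161 yaw -85.32 Fw [-0.85  1.65  1.41] Mt [-0.06  -0.241  0.081] eff6 -0.0028895869036205113
```

Request:
arm_command(
  increments=[1, 0, 0, -0.0001, -1, 1, 0, 0, -0.0002, -2],
)

```text
t: 30.38
ee_pos: [579.2, 38.5, 15.9]
eef_rot: [0.748, -0.664, -0.001, 0.002]
force: [-0.1, 2.8, 0.7]
grip_width: 0.512
```

```bash
python3 st2.py
```

```text
30.375 [579.16  38.49  15.88] j6 1.4233 turned 3.125 yaw -83.25 Fw [-0.12  2.8   0.71] Mt [-0.057 -0.277  0.099] eff6 -0.004483913508011028
```

Request:
arm_command(
  increments=[1, 0, 0, -0.0001, -1, 1, 0, 0, -0.0002, -2],
)

```text
t: 30.62
ee_pos: [579.2, 38.5, 16.1]
eef_rot: [0.759, -0.651, -0.001, 0.002]
force: [-0.4, 2.3, 1.2]
grip_width: 0.51
```

```bash
python3 st2.py
```

```text
30.625 [579.17  38.55  16.06] j6 1.3872 turned 3.089 yaw -81.18 Fw [-0.44  2.28  1.15] Mt [-0.019 -0.327  0.129] eff6 -0.0041152979247272015
```

Request:
arm_command(
  increments=[1, 0, 0, 0.0001, 1, 1, 0, 0, 0.0002, 2, 1, 0, 0, 0.0003, 3, 1, 0, 0, 0.0003, 4],
)

```text
t: 31.12
ee_pos: [579.2, 38.4, 15.7]
eef_rot: [0.736, -0.677, -0.001, 0.002]
force: [-0.9, 0.7, 0.7]
grip_width: 0.51
```

```bash
python3 st2.py
```

```text
31.125 [579.16  38.43  15.74] j6 1.4582 turned 3.159 yaw -85.25 Fw [-0.88  0.74  0.73] Mt [-0.039 -0.181 -0.081] eff6 -0.028519404586404562
```

Request:
arm_command(
  increments=[1, 0, 0, 0.0001, 1, 1, 0, 0, 0.0002, 2],
)

```text
t: 31.38
ee_pos: [579.2, 38.4, 15.7]
eef_rot: [0.724, -0.69, -0.001, 0.002]
force: [-0.7, 1.0, 2.7]
grip_width: 0.51
```

```bash
python3 st2.py
```

```text
31.375 [579.2   38.38  15.67] j6 1.4941 turned 3.195 yaw -87.3 Fw [-0.66  0.95  2.67] Mt [-0.195 -0.221 -0.162] eff6 0.033113082172349095
```

Request:
arm_command(
  increments=[1, 0, 0, 0.0001, 1, 1, 0, 0, 0.0002, 2],
)

```text
t: 31.62
ee_pos: [579.2, 38.3, 15.6]
eef_rot: [0.711, -0.703, -0.0, 0.002]
force: [-2.2, 1.3, 3.5]
grip_width: 0.511
```

```bash
python3 st2.py
```

```text
31.625 [579.16  38.32  15.62] j6 1.53 turned 3.231 yaw -89.35 Fw [-2.24  1.31  3.51] Mt [-0.124 -0.168 -0.24 ] eff6 0.1302333315834403
```

Request:
arm_command(
  increments=[1, 0, 0, 0, 0, 0.4, 0, 0, 0, 0, 0.2, 0, 0, 0, 0, 0.2, 0, 0, 0, 0],
)

```text
t: 32.12
ee_pos: [579.3, 38.1, 15.6]
eef_rot: [0.711, -0.703, -0.0, 0.002]
force: [0.0, 0.0, -0.4]
grip_width: 0.799
```

```bash
python3 st2.py
```

```text
32.125 [579.26  38.11  15.56] j6 1.5301 turned 3.231 yaw -89.37 Fw [ 0.05  0.04 -0.42] Mt [ 0.029 -0.003  0.013] eff6 0.0010612286132527515
```

Request:
arm_command(
  increments=[0.2, 0, 0, -0.01, 0, 0.2, 0, 0, -0.04, 0, 0.2, 0, 0, -0.08, 0, 0.2, 0, 0, -0.12, 0, 0.2, 0, 0, -0.13, 0],
)

```text
t: 32.75
ee_pos: [581.9, 38.3, 150.4]
eef_rot: [0.711, -0.703, 0.003, -0.001]
force: [0.7, 0.0, 0.9]
grip_width: 0.798
```

```bash
python3 st2.py;  python3 - <<'E'
from h import *
im=camera("wrist"); cv2.imwrite("pics/w24.png",im[:,:,::-1])
im=camera("scene")[:,:,::-1]
cv2.imwrite("pics/s24.png",im)
E
```

```text
32.75 [581.91  38.34 150.39] j6 1.53 turned 3.231 yaw -89.38 Fw [0.68 0.04 0.86] Mt [ 0.008 -0.011 -0.042] eff6 7.524625743826618e-05
```

View pics/w24.png

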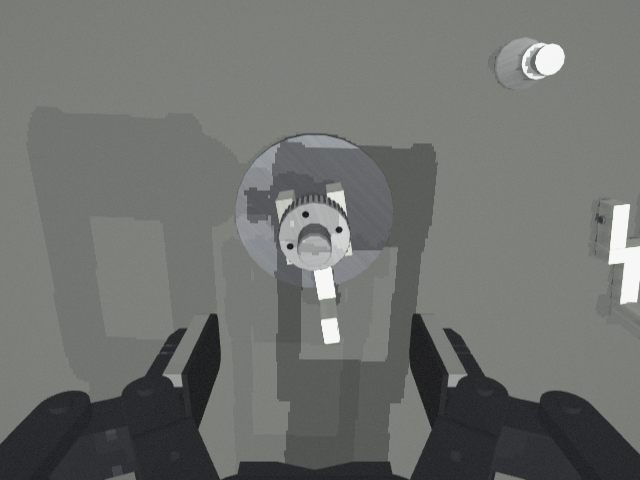

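View pics/s24.png

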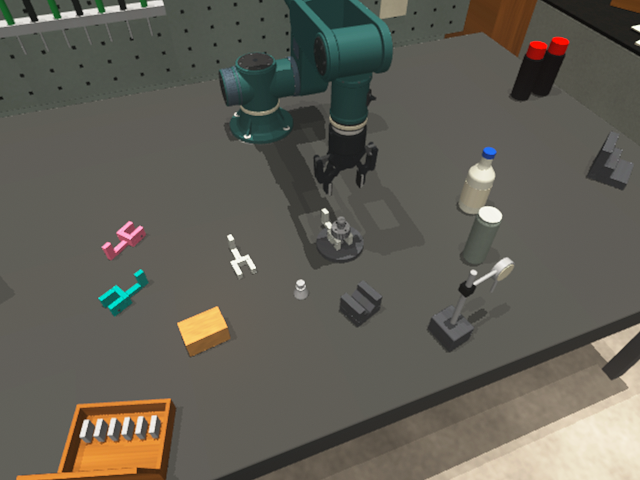

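```bash
python3 - <<'E'
from h import *
s=read_state(); im=camera("wrist")[:,:,::-1]; c=cam("wrist",s); print(s["ee_pos"],s["qvel"].round(4))
cv2.imwrite("pics/w25.png",cv2.resize(im[125:355,230:400],None,fx=2.6,fy=2.6,interpolation=cv2.INTER_CUBIC))
E
```

```text
[580.65199829  38.41184284 147.4746778 ] [ 0.0002  0.0305  0.0574 -0.002  -0.011  -0.0015]
```

View pics/w25.png

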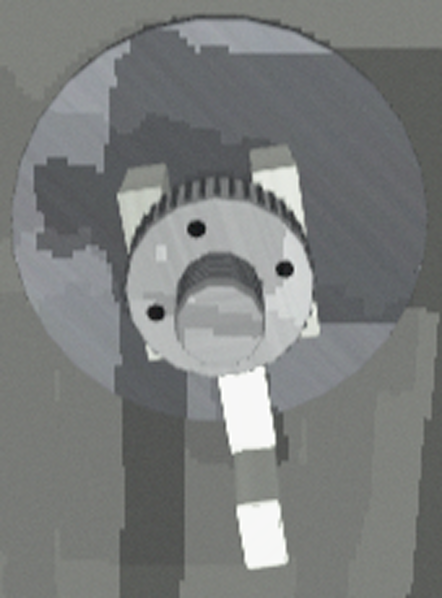

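```bash
python3 - <<'E'
from h import *
s=dict(ee_pos=np.array([580.65,38.41,147.47]),eef_rot=read_state()["eef_rot"]); c=cam("wrist",s)
g=lambda u,v:(230+(u+.5)/2.6-.5,125+(v+.5)/2.6-.5)
P=[((64,6,45),(237,510)),((64,-6,45),(279,501)),((84,6,45),(247,569)),((84,-6,45),(288,562)),((-22,23,None),(118,196)),((-22,-23,None),(297,175))]
# gauge y right-handed: x toward tab, z up
for sg in(1,-1):
    Q=[((m[0],sg*m[1],m[2]),g(*p)) for m,p in P]
    r,f=gfit(c,Q,[579,40,-2.97],fixT=31.5,z0=14); print(sg,r.x,r.cost,f(r.x).reshape(-1,2).round(1).tolist())
L=back(c,*g(12,222),14);R=back(c,*g(427,222),14);U=back(c,*g(222,16),14);D=back(c,*g(222,421),14)
print("foot centre",(L+R)/2,(U+D)/2,np.linalg.norm(L-R),np.linalg.norm(U-D))
print("collar top holes mid", back(c,*g((285+156)/2,(269+313)/2),70.3),"rod top",back(c,*g(220,327),94))
E
```

```text
1 [577.96900938  12.24951295  -3.29692599] 199.74296265817637 [[27.2, -1.0], [-5.9, 0.0], [18.0, 0.9], [-14.4, 1.2], [120.9, 0.4], [-15.9, -2.7]]
-1 [577.70087889  40.21714105  -2.97662686] 3.606276850434829 [[-0.7, -0.9], [0.2, 0.2], [-0.3, 1.0], [0.6, 1.4], [0.2, 0.1], [-0.1, -2.4]]
foot centre [580.66987168  40.37820137  14.        ] [578.12587039  39.67713773  14.        ] 119.06411188208243 120.14742986715842
collar top holes mid [578.54438146  40.33100908  70.3       ] rod top [578.07779594  40.52783099  94.        ]
```

```bash
python3 -c "
from plant import *
print(job_done()); print(read_state()['t'])"
```

```text
the job is handed in; nothing more can be done
None
the job is handed in; nothing more can be done
```

The thick gauge is lying on the foot with its fork home round the rod, the collar is nipped onto it, and the job is handed in. No verdict came back. The last reading before hand-in was about 33 s of the 72 s allowed.

**What I did:** I picked the thick white gauge by its taller fork block, gripped it by the tab, slid the fork in under the collar, set it on the foot and let go. I then turned the collar down until I felt contact. I backed it off, turned it on again with a cleaner grip, released it and drew the arm clear.

**Last checks:**
- **Gauge position:** its origin measured about 1 mm from the rod axis in the last wrist picture.
- **Other things:** they look unmoved in the last scene picture. I judged this by eye and did not measure it.
- **Robot:** it touches nothing; the wrist force read about zero after release.
- **Nip force:** about 10 N, estimated. I turned the collar about 0.06 rad past contact, which is 10 N by the stated stiffness. The difference between tightening and loosening torque gives about the same.

**What failed or disagreed:**
- **First grasp missed:** the fingertips stand about 38 mm higher than the stated TCP, so the jaws closed above the tab. I lowered the tool and gripped it on the second try.
- **Wrist camera calibration:** the reported mount changed by a few mm when the tool was turned. I centred the collar between the fingers from the picture instead.
- **Force reading:** tightening torque alone, taken at the stated 0.05 N m per 10 N, would mean about 32 N at the end and about 49 N at the earlier overshoot, which is past both limits. I put the extra down to friction between collar and gauge plus the thread's lead, because the loosening torque and the stiffness both say about 10 N now and about 17 N at the overshoot.

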